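# Slide a top-heavy sampling column home in its dock

### The arm

A 7-joint arm with a two-finger parallel gripper is mounted at the origin on a cart in front of the work surface, level with it; the furniture and walls round the work are solid. World frame = base frame: x ahead of the robot, y to its left, z up, the work surface at z = 0. Lengths are in m, angles in rad, forces in N, time in s.
With the tool pointing down it reaches from about 0.425 to 0.875 m from the base axis. Payload 4.7 kg.
Tool frame: the origin (TCP) lies on the centre line of the jaws, within the pads' length; the fingertips stand 14 mm ahead of it and the grasp point (between the pads) lies 5 mm behind it; z points along the fingers, y is the line along which they close (so a half turn about z gives the same grasp; the last joint's range is limited). The gripper opens to 87 mm and grips with 3 to 60 N. Pads are 19 mm wide; open, the fingers measure 117 mm over their backs; the gripper's body (75 mm by 190 mm) begins 51 mm behind the grasp point.
Start: joints at [-1.141, 0.321, -0.07, 1.45, 0.023, 1.371, -0.057], TCP at [0.263, 0.595, 0.237] pointing down, gripper open.
Joint ranges: [-2.86, 2.86], [-0.3, 2.09], [-1.38, 1.24], [0.06, 2.45], [-1.56, 4.7], [0.09, 2.05], [-2.69, 2.69]. Speed limits (rad/s): [2.57, 2.57, 3.14, 3.14, 3.14, 3.14, 3.14].

### API

Orientations are given as a rotation vector (axis times angle).
In Python, from bench import * gives the robot as it stands.
- The arm moves only by the shell command python3 -m jog 'ROWS' [FORCE]. ROWS is JSON, a list of rows, each an object of numbers: "claw": the finger opening in mm, from 0 to 87; "dx", "dy", "dz": the shift along the tool's x, y, z in mm; "spin": the turn about the tool's z in degrees. In form: [{"claw": .., "dx": .., "dy": .., "dz": .., "spin": ..}, ...]. A call has 1 to 20 rows; each row is the pose to reach, as a shift and turn from the pose commanded when the call began, along the tool's axes at that moment; what a row does not reach only later rows make up. A row lasts 1/12 s, in which the tool goes at most 41.7 mm and 7.16 degrees, less where a joint would pass 70% of its speed; a pose out of reach is approached as far as the arm can. A call with a gripper value outside its range is refused whole. The fingers move at their own pace and stop on an object; FORCE is the grip in N (left out, the last holds). Time passes only in rows, so rows that repeat a pose let the fingers close. It gives the time, the measured TCP pose, the force, the opening and the grip force at its end, in the units of the state.
- get_state(): the state, without advancing time (a new reading comes with each control period).
- get_image(name): name is "scene" or "top" or "wrist"; returns a dict with "frame" (384x512x3 uint8, red, green, blue), "depth" (384x512 float32, m along the optical axis (not along the pixel's ray), 0 where there is no reading), "K" (3x3 intrinsics, pixels), "T" (4x4, takes a point from camera to world coordinates); the wrist camera has in their place "mount" (4x4, takes a point from camera to tool coordinates, whose origin is the TCP and whose axes are the flange's). Camera axes: x right, y down, z forward; pixel columns grow to the right and rows downward; lengths in m; the calibration is good to about 2 mm. A picture is of the moment at which its call begins: read the wrist's pose just before it.
- close_job(): hands the job in; it is judged then, once.
The state is a dict: "time": time; "joint_positions": joint angles; "qd": joint speeds; "joint_torque": joint torques, N m; "position": TCP position; "tool_rot": TCP orientation; "ft_force": force on the tool from outside, world axes, zero at the start; "torque": the same for the moment, N m; "grip_width": opening from 0.0 (shut) to 1.0 (fully open); "grip_force": force on a finger pad.
Only numpy, scipy, OpenCV 4.12 (cv2) and the standard library are available. Lean on these libraries where they do the work, as an engineer would, in place of code of your own. Each camera call takes 0.05 s, during which the arm holds its last target. There are 200 camera calls.

### The job

The tall, top-heavy sampling column must go into its docking rails: slide it across the worktop by pushing on its low grey foot only, until the foot is square between the rails and you feel it come up flush against the red stop bar, with the brass sensing pin pressed in. Keep it standing all the way, without lifting it, rocking it over or touching its glass tube and brass head, and meet the dock gently instead of ramming it. Leave the amber bottle and the small vial where they are, and back away from the column at the end.

Things in the scene. Friction and masses are not known exactly. Their poses are not given: they have to be found in the camera images.
- stand: Grey foot, 60 (x) by 104 (y) by 24 mm high, loose; origin at the centre of its underside. Left of the dock, up to 40 mm off its axis and 0.3 rad askew. With the column about 0.6 kg (0.4 to 0.8), centre of mass about 150 mm up: tips beyond 0.2 rad along x, rocks if pushed above the foot or faster than 0.1 m/s. Behind its long side lean the tool 20-40 degrees, or the gripper hits the column.
- column: What stands fixed on the foot (same origin and axes): glass tube 26 mm across at the foot's centre, up to 192 mm; brass head 48 mm across from 192 to 252 mm, with a pipe stub reaching 34 mm out on either side (y). Fragile: the robot must not touch it.
- dock: Fixed dock: two aluminium rails 14 mm high, 112 mm clear between them, no floor. Origin on the worktop midway between them; x points into the dock, to the robot's right (within 0.15 rad of world -y), y away from the robot. Rails run from x = -50 to 105 mm; flared ends widen the mouth to about 140 mm at x = -87 mm. A 20 mm high crosspiece with a black clamp knob at x = 81 to 105 mm.
- pin (a joint): Sensing pin: a brass pin 10 mm across in the middle of the red stop bar, 10 mm above the worktop, sprung (under 1 N); reads how far it is pressed in: 0 free (sticking out 6 mm), 0.006 m when the foot is flush with the bar. The bar spans the dock, 96 mm wide, 2 to 18 mm high, rigid; its face was set anywhere from 20 to 45 mm beyond the dock's origin: feel for it. Sliding the foot alone takes 1.5 to 6 N.
- amber_bottle: Amber reagent bottle, black cap, 62 mm across, 125 mm tall, loose, left of the work; origin at the centre of its underside.
- vial: Small white vial with blue cap, 24 mm across, 62 mm tall, loose, at the near right of the work; origin at the centre of its underside.
Not all that is in view belongs to the job. Of the things like the stand, leave any that is purple; of the rest the larger one is meant.

How it is judged:
By the outcome, as a careful person would: the job done as asked, in the order asked, and still so for the second after the job is handed in, with the robot touching nothing.
It also fails if it takes over 72 s, if anything falls off the work surface, if the arm or the gripper's body presses on something with over 40 N, if the wrist force passes 120 N, or if a joint passes its speed limit or range.

## Working session

There is one attempt and no reset: what is moved stays moved. The work goes in short steps, Python scripts to look and compute and a shell command to move; the robot and the scene stay as the last step left them, time stands still between calls to the robot, and variables do not carry over. Pictures are saved under pics/ and viewed, at most 10 in all, crops included, and the job is handed in when it is done.

```bash
mkdir -p pics; ls
python3 - <<'E'
from bench import *
import cv2,numpy as np
for n in ("top","scene"):
    d=get_image(n); cv2.imwrite(f"pics/{n}0.png",d["frame"][:,:,::-1]); np.savez(f"pics/{n}0.npz",**{k:np.array(v) for k,v in d.items()})
    print(n,d["K"],d["T"])
s=get_state();print(s)
E
```

```text
pics
top [[420.07004329   0.         253.36897785]
 [  0.         420.07004329 194.35296705]
 [  0.           0.           1.        ]] [[ 0.01866199 -0.98933264  0.14447375  0.44410172]
 [-0.99971283 -0.02063668 -0.01218155  0.17202878]
 [ 0.01503307 -0.14420493 -0.98943365  1.03751333]
 [ 0.          0.          0.          1.        ]]
scene [[445.24651879   0.         261.13192733]
 [  0.         445.24651879 192.01980051]
 [  0.           0.           1.        ]] [[ 0.6336784  -0.40602839  0.65847751 -0.12196197]
 [-0.77336979 -0.31188373  0.55193089 -0.41195926]
 [-0.01873119 -0.8589933  -0.51164408  0.60083512]
 [ 0.          0.          0.          1.        ]]
{'time': 0.1, 'joint_positions': array([-1.14090789,  0.32177383, -0.07006429,  1.45150548,  0.02263295,
        1.37081048, -0.0568885 ]), 'qd': array([ 3.07229351e-04, -4.90643076e-03, -8.42968250e-05, -2.80782433e-03,
        2.07952122e-03, -1.95727842e-03, -1.60812012e-04]), 'joint_torque': array([-2.07384928e-04, -4.92572308e+01, -4.05527288e-01, -3.13397706e+01,
       -6.41373731e-02,  3.95289296e-02,  5.98193606e-05]), 'position': array([0.26242406, 0.5941751 , 0.23557837]), 'tool_rot': array([-6.48338584e-01, -3.07373386e+00,  2.66411920e-03]), 'ft_force': array([-0.44005022, -0.34619428,  0.45887431]), 'torque': array([ 0.03693564,  0.01218865, -0.00036937]), 'grip_force': 0.0, 'grip_width': 1.0004867368127928}
```

View pics/top0.png

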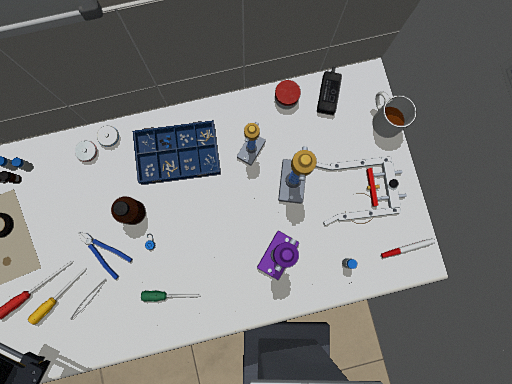

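View pics/scene0.png

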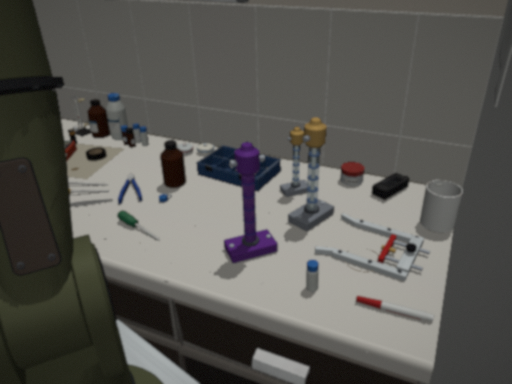

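Candidates: the large grey stand (top 292,181), the small grey stand (252,150) and the purple one (278,255). The description picks the large grey one. The dock is at about (360,190), with the red bar at (373,187). Next I'll measure and take a close crop.

```bash
cat > h.py <<'E'
import numpy as np,cv2
def cloud(d):
    K,T,z=d["K"],d["T"],d["depth"]
    v,u=np.mgrid[:z.shape[0],:z.shape[1]]
    P=np.stack([(u-K[0,2])/K[0,0]*z,(v-K[1,2])/K[1,1]*z,z],-1)
    W=P@T[:3,:3].T+T[:3,3]; W[z==0]=np.nan; return W
def proj(d,P):
    K,T=d["K"],d["T"]; p=(np.atleast_2d(P)-T[:3,3])@T[:3,:3]; return (p@K.T)[:,:2]/p[:,2:]
def ray(d,u,v,h):
    K,T=d["K"],d["T"]; r=T[:3,:3]@np.linalg.solve(K,[u,v,1]); o=T[:3,3]; return o+r*(h-o[2])/r[2]
E
python3 - <<'E'
from h import *
for n in("top","scene"):
    d=dict(np.load(f"pics/{n}0.npz")); W=cloud(d)
    x,y,z=W[...,0],W[...,1],W[...,2]
    c=ray(d,292,185,.024) if n=="top" else c
    m=(abs(x-c[0])<.09)&(abs(y-c[1])<.09)&(z>.016)&(z<.032)
    if n=="top":
        hh,ss,vv=cv2.split(cv2.cvtColor(d["frame"],cv2.COLOR_RGB2HSV))
    p=W[m]; print(n,len(p),np.median(p,0))
    # largest blob
    k,l,st,_=cv2.connectedComponentsWithStats(m.astype(np.uint8)); i=1+np.argmax(st[1:,4]); q=W[l==i]
    print(st[1:], cv2.minAreaRect((q[:,:2]*1000).astype(np.float32)), q[:,2].mean())
    f=d["frame"]; 
    r=f[140:235,265:415] if n=="top" else f[190:290,275:435]
    cv2.imwrite(f"pics/{n}c.png",cv2.resize(r,None,fx=5,fy=5,interpolation=cv2.INTER_CUBIC)[:,:,::-1])
    for nm,cc in(("bottle",(128,210)),("vial",(350,264))):
        if n=="top": print(nm,W[cc[1],cc[0]])
E
```

```text
top 674 [0.61127386 0.07480613 0.02244059]
[[256 149   3   3   4]
 [257 153   1   1   1]
 [279 159  26  44 663]
 [320 166   1   1   1]
 [323 166   1   1   1]
 [325 167   1   1   1]
 [305 176   1   3   3]] ((629.5416870117188, 63.55900573730469), (60.33023452758789, 104.61239624023438), 84.5932388305664) 0.02284397047390562
bottle [0.53855876 0.4361974  0.11259905]
vial [ 0.42935505 -0.06523143  0.06181212]
scene 608 [0.61374683 0.05388556 0.02334719]
[[297 187   5   4   6]
 [295 190   1   1   1]
 [288 199  47  28 600]
 [343 215   1   1   1]] ((627.591796875, 62.79778289794922), (60.731388092041016, 106.72552490234375), 84.40072631835938) 0.023416946391448173
```

View pics/topc.png

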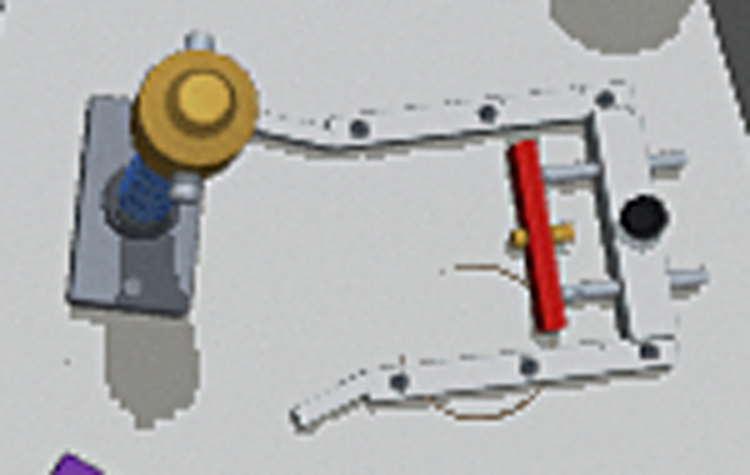

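View pics/scenec.png

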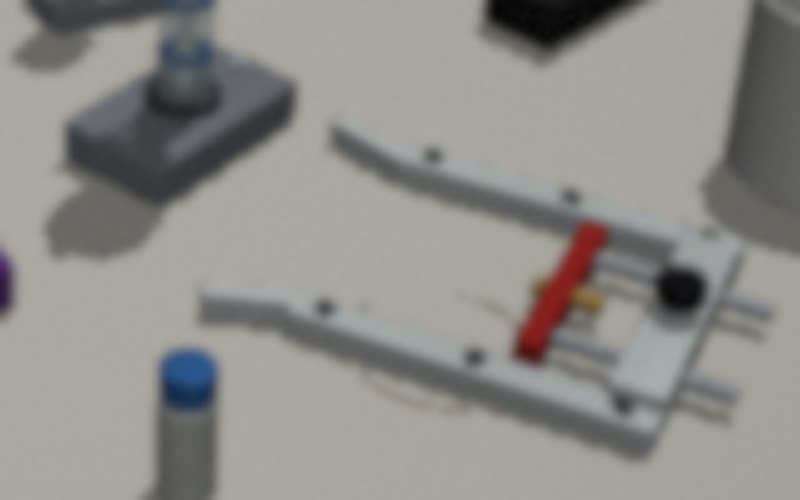

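Run:
```python
from h import *
d=dict(np.load("pics/top0.npz")); W=cloud(d)
f=lambda u,v,h,o=(265,140):ray(d,(u+.5)/5-.5+o[0],(v+.5)/5-.5+o[1],h)[:2]
ds=dict(np.load("pics/scene0.npz"))
g=lambda u,v,h:ray(ds,(u+.5)/5-.5+275,(v+.5)/5-.5+190,h)[:2]
U=np.array([f(360,129,.015),f(488,114,.015),f(605,99,.015)]);L=np.array([f(400,382,.015),f(530,366,.015),f(650,351,.015)])
U2=np.array([g(432,155,.015),g(570,196,.015),g(708,236,.015)]);L2=np.array([g(325,307,.015),g(475,355,.015),g(623,403,.015)])
for A,B,r,fr,cr in((U,L,[f(508,145,.018),f(538,330,.018)],f,[f(590,122,.015),f(625,335,.015)]),(U2,L2,[g(578,230,.018),g(518,345,.018)],g,[g(676,244,.015),g(612,380,.02)])):
    a=(A[2]-A[0])+(B[2]-B[0]); a/=np.linalg.norm(a); n=np.array([-a[1],a[0]]) # n: +x-ish away
    mid=(A.mean(0)+B.mean(0))/2
    print("axis",a,"yaw from -y",np.arctan2(a[0],-a[1]),"width screws",(A.mean(0)-B.mean(0))@n,"mid",mid)
    c=np.mean(cr,0); o=mid+a*((c-mid)@a-.081)
    print("origin",o,"bar face x",[(q-o)@a for q in r],"screws x",[(q-o)@a for q in A],[(q-o)@a for q in B])
    p=np.array([.6288,.0632]); e=p-o; print("stand in dock",e@a,e@n)
print([f(90,97,.024),f(68,302,.024),f(187,318,.024)], 'mouth',f(295,410,.014))
print("head",W[int(140+95/5),int(265+205/5)])
q=W[(W[...,2]>.2)&(W[...,2]<.3)&(abs(W[...,0]-.63)<.08)&(abs(W[...,1]-.063)<.08)];print("head pts",len(q),np.median(q,0),q[:,2].max())
```

```text
axis [ 0.14365136 -0.98962836] yaw from -y 0.14415006606749337 width screws 0.12756622724488229 mid [ 0.61657518 -0.11834755]
origin [ 0.61230856 -0.08895439] bar face x [np.float64(0.03778158002566465), np.float64(0.03729534476699172)] screws x [np.float64(-0.03348766725537948), np.float64(0.03135162343924218), np.float64(0.09095819843223821)] [np.float64(-0.03341148223546439), np.float64(0.031370941190095245), np.float64(0.09142565949773503)]
stand in dock -0.14820727999082964 0.0381775846369283
axis [ 0.14856369 -0.98890284] yaw from -y 0.14911569010534945 width screws 0.12741916166879402 mid [ 0.61850063 -0.11625199]
origin [ 0.61439065 -0.08889423] bar face x [np.float64(0.04069788670154316), np.float64(0.042880949353625485)] screws x [np.float64(-0.035540265418499015), np.float64(0.029156849420228514), np.float64(0.09003734117174748)] [np.float64(-0.03566209105578888), np.float64(0.028946380963091062), np.float64(0.0890503109135766)]
stand in dock -0.14826571470562738 0.03684512461835348
[array([0.68187791, 0.08896403]), array([0.57945452, 0.09881147]), array([0.57279263, 0.04072542])] mouth [ 0.52980528 -0.01357167]
head [0.62977515 0.06251674 0.25033811]
head pts 574 [0.62402112 0.0663037  0.23753355] 0.25378498027063756
```

The stand is at dock (-148, +37) mm, yawed -0.243 rad relative to the dock. The bar face is at about +38 mm. Next I'll check the jog command's own help, because pushing needs a lean.

```bash
python3 -m jog '[{"dy":-40},{"dy":-80},{"dy":-120},{"dy":-160},{"dy":-200},{"dy":-240},{"dy":-270},{"dy":-280},{"dy":-290},{"dy":-300},{"dy":-300}]'; python3 -c "
from bench import *
from scipy.spatial.transform import Rotation as R
s=get_state();print(s['joint_positions'],'\n',R.from_rotvec(s['tool_rot']).as_matrix());print(get_image('wrist')['mount'])"
```

```text
[-1.14090789  0.32177383 -0.07006429  1.45150548  0.02263295  1.37081048
 -0.0568885 ] 
 [[-9.14808481e-01  4.03887505e-01 -5.70360363e-04]
 [ 4.03887887e-01  9.14807068e-01 -1.61316760e-03]
 [-1.29768545e-04 -1.70610104e-03 -9.99998536e-01]]
[[-7.20684738e-04 -9.65608941e-01 -2.59997797e-01  7.08258203e-02]
 [ 9.99999686e-01 -6.10450538e-04 -5.04727413e-04 -6.47369049e-04]
 [ 3.28653507e-04 -2.59998079e-01  9.65609078e-01 -1.48771369e-01]
 [ 0.00000000e+00  0.00000000e+00  0.00000000e+00  1.00000000e+00]]$[0]: bad value
```

```bash
python3 -m jog '[{"claw":0,"dx":0,"dy":-40,"dz":0,"spin":0},{"claw":0,"dx":0,"dy":-80,"dz":0,"spin":0},{"claw":0,"dx":0,"dy":-120,"dz":0,"spin":0},{"claw":0,"dx":0,"dy":-160,"dz":0,"spin":0},{"claw":0,"dx":0,"dy":-200,"dz":0,"spin":0},{"claw":0,"dx":0,"dy":-240,"dz":0,"spin":0},{"claw":0,"dx":0,"dy":-270,"dz":0,"spin":0},{"claw":0,"dx":0,"dy":-290,"dz":0,"spin":0},{"claw":0,"dx":0,"dy":-300,"dz":0,"spin":0},{"claw":0,"dx":0,"dy":-300,"dz":0,"spin":0}]'; python3 -c "
from bench import *
from scipy.spatial.transform import Rotation as R
s=get_state();print(s['joint_positions'],'\n',R.from_rotvec(s['tool_rot']).as_matrix())"
```

```text
time: 0.98
position: [0.1452, 0.328, 0.2338]
tool_rot: [-0.649, -3.072, 0.016]
ft_force: [0.8, -0.4, 0.4]
grip_width: 0.324
grip_force: 0.0
[-1.04189984 -0.30058996 -0.15053129  2.08117352 -0.04516271  1.36839844
 -0.02201686] 
 [[-9.14478431e-01  4.04617390e-01 -3.73721079e-03]
 [ 4.04634338e-01  9.14427285e-01 -9.68468639e-03]
 [-5.01185015e-04 -1.03686406e-02 -9.99946119e-01]]
```

```bash
python3 -m jog '[{"claw":0,"dx":0,"dy":-30,"dz":0,"spin":0},{"claw":0,"dx":0,"dy":-60,"dz":0,"spin":0},{"claw":0,"dx":0,"dy":-80,"dz":0,"spin":0},{"claw":0,"dx":0,"dy":-80,"dz":0,"spin":0},{"claw":0,"dx":0,"dy":-80,"dz":0,"spin":0}]'; python3 -c "
from bench import *
from scipy.spatial.transform import Rotation as R
s=get_state();print(s['joint_positions'],'\n',R.from_rotvec(s['tool_rot']).as_matrix())"
```

```text
time: 1.4
position: [0.0995, 0.2688, 0.1578]
tool_rot: [0.622, 3.059, -0.274]
ft_force: [0.6, 0.6, -0.1]
grip_width: 0.02
grip_force: 0.0
[-0.6955644  -0.30068529 -0.53396361  2.21742913 -0.11593275  1.35894439
  0.00694872] 
 [[-0.92104728  0.38852517 -0.02683465]
 [ 0.38711321  0.90580499 -0.17222279]
 [-0.04260593 -0.16901338 -0.98469244]]
```

```bash
python3 -m jog '[{"claw":0,"dx":0,"dy":-20,"dz":-20,"spin":0},{"claw":0,"dx":0,"dy":-40,"dz":-40,"spin":0},{"claw":0,"dx":0,"dy":-60,"dz":-40,"spin":0},{"claw":0,"dx":0,"dy":-60,"dz":-40,"spin":0}]'; python3 -c "
from bench import *
from scipy.spatial.transform import Rotation as R
s=get_state();print(s['joint_positions'],'\n',R.from_rotvec(s['tool_rot']).as_matrix())"
```

```text
time: 1.73
position: [0.0728, 0.2329, 0.1686]
tool_rot: [0.619, 3.026, -0.471]
ft_force: [-0.9, -0.8, -1.3]
grip_width: 0.001
grip_force: 0.0
[-0.71936865 -0.30113476 -0.56747761  2.21338518 -0.10595852  1.48595834
 -0.04972394] 
 [[-0.92136265  0.3862883  -0.04326916]
 [ 0.3811471   0.87599175 -0.29557629]
 [-0.07627424 -0.28882487 -0.95433874]]
```

```bash
python3 -m jog '[{"claw":0,"dx":0,"dy":-20,"dz":-20,"spin":0},{"claw":0,"dx":0,"dy":-40,"dz":-30,"spin":0},{"claw":0,"dx":0,"dy":-60,"dz":-40,"spin":0},{"claw":0,"dx":0,"dy":-60,"dz":-40,"spin":0}]'; python3 -c "
from bench import *
from scipy.spatial.transform import Rotation as R
s=get_state();print(s['joint_positions'],'\n',R.from_rotvec(s['tool_rot']).as_matrix())"
```

```text
time: 2.07
position: [0.045, 0.2066, 0.1948]
tool_rot: [0.592, 2.992, -0.638]
ft_force: [0.4, 0.0, -0.5]
grip_width: 0.004
grip_force: 0.0
[-0.79651053 -0.30155486 -0.56019255  2.18800086 -0.10468265  1.62432348
 -0.10679711] 
 [[-0.92743852  0.37015615 -0.05331254]
 [ 0.35969972  0.84391248 -0.39802995]
 [-0.10234212 -0.38832481 -0.915822  ]]
```

```bash
python3 -m jog '[{"claw":0,"dx":0,"dy":-20,"dz":-20,"spin":0},{"claw":0,"dx":0,"dy":-40,"dz":-30,"spin":0},{"claw":0,"dx":0,"dy":-60,"dz":-40,"spin":0},{"claw":0,"dx":0,"dy":-60,"dz":-40,"spin":0}]'
python3 -m jog '[{"claw":0,"dx":0,"dy":20,"dz":0,"spin":0},{"claw":0,"dx":0,"dy":60,"dz":0,"spin":0},{"claw":0,"dx":0,"dy":100,"dz":0,"spin":0},{"claw":0,"dx":0,"dy":140,"dz":0,"spin":0},{"claw":0,"dx":0,"dy":180,"dz":-20,"spin":0},{"claw":0,"dx":0,"dy":220,"dz":-40,"spin":0},{"claw":0,"dx":0,"dy":250,"dz":-60,"spin":0},{"claw":0,"dx":0,"dy":250,"dz":-60,"spin":0}]'; python3 -c "
from bench import *
from scipy.spatial.transform import Rotation as R
s=get_state();print(s['joint_positions'],'\n',R.from_rotvec(s['tool_rot']).as_matrix())"
```

```text
time: 2.4
position: [0.0203, 0.1888, 0.2341]
tool_rot: [0.571, 2.956, -0.764]
ft_force: [-0.4, 0.5, -0.9]
grip_width: 0.005
grip_force: 0.0
time: 3.07
position: [0.1252, 0.4227, 0.1665]
tool_rot: [0.605, 2.953, -0.765]
ft_force: [-0.4, -0.7, 0.2]
grip_width: 0.003
grip_force: 0.0
[-0.9455199   0.35771385 -0.51308334  1.67934683  0.15288558  1.65070414
 -0.33578137] 
 [[-0.92372686  0.37737878 -0.06568069]
 [ 0.36182803  0.80334032 -0.47299557]
 [-0.12573454 -0.46068382 -0.87861325]]
```

Run:
```python
from h import *
for n in("top","scene"):
    d=dict(np.load(f"pics/{n}0.npz")); W=cloud(d)
    for nm,c,zr in(("small foot",(.70,.155),(.008,.04)),("small head",(.70,.155),(.1,.3)),("purple",(.45,.07),(.01,.05)),("purple head",(.45,.07),(.15,.35)),("mid",(.70,.155),(.04,.1))):
        m=(abs(W[...,0]-c[0])<.075)&(abs(W[...,1]-c[1])<.05)&(W[...,2]>zr[0])&(W[...,2]<zr[1])
        if m.sum()<5: continue
        q=W[m]; print(n,nm,m.sum(),cv2.minAreaRect((q[:,:2]*1000).astype(np.float32)),q[:,2].max(),np.median(q[:,2]))
```

```text
top small foot 371 ((710.8165283203125, 167.84388732910156), (42.79411697387695, 73.881103515625), 60.6223258972168) 0.037505106171085156 0.01570973765481698
top small head 264 ((710.3323364257812, 167.53526306152344), (37.578453063964844, 33.874229431152344), 10.203824043273926) 0.17998167312564994 0.16772688874212816
top purple 453 ((447.4833984375, 97.98098754882812), (59.634220123291016, 104.3887939453125), 61.608978271484375) 0.030698811736613152 0.02252708504016443
top purple head 561 ((446.8204040527344, 97.45166015625), (59.74839782714844, 44.73528289794922), 4.42400598526001) 0.252727144617955 0.23832175934680988
top mid 46 ((704.4266357421875, 166.50682067871094), (5.545552730560303, 16.746967315673828), 9.540566444396973) 0.09925318726073729 0.07037307366730189
scene small foot 293 ((709.9658203125, 167.59893798828125), (45.93172836303711, 74.7708969116211), 61.13764572143555) 0.039546646474689195 0.016314207055766583
scene small head 314 ((704.02880859375, 166.74578857421875), (26.62752914428711, 37.45718002319336), 41.48578643798828) 0.17934203946652683 0.1528408803790322
scene purple 909 ((445.90740966796875, 96.59455871582031), (62.793853759765625, 104.17662048339844), 61.919158935546875) 0.04996780396725231 0.023292200910853045
scene purple head 996 ((441.37017822265625, 92.74479675292969), (38.00483703613281, 66.32994079589844), 43.812469482421875) 0.2532003262536619 0.21837857815791617
scene mid 145 ((705.7733764648438, 164.60214233398438), (13.058430671691895, 16.642911911010742), 31.76395034790039) 0.09965615286015395 0.07171029708857812
```

```bash
cat >> h.py <<'E'
from scipy.spatial.transform import Rotation as Ro
O=np.array([.6125,-.089]); A=np.array([.1465,-.9892]); N=np.array([.9892,.1465])
def d2w(x,y): return O+A*x/1e3+N*y/1e3
def w2d(p): e=np.asarray(p)[:2]-O; return np.array([e@A,e@N])*1e3
def plan(s,pt,head,off,z,spin=None):
    """contact point pt (world xy) to be met by tool point (-9.5,off,14); head = heading of tool -x (world, atan2(x,-y))"""
    R0=Ro.from_rotvec(s["tool_rot"])
    f=lambda a:np.arctan2(*(lambda v:(v[0],-v[1]))(-(R0*Ro.from_euler('z',a)).as_matrix()[:,0]))
    if spin is None:
        g=np.linspace(-np.pi,np.pi,7201); e=[abs(np.angle(np.exp(1j*(f(a)-head)))) for a in g]; spin=g[int(np.argmin(e))]
    R1=R0*Ro.from_euler('z',spin); t=R1.apply(np.array([-9.5,off,14])/1e3)
    tcp=np.array([pt[0]-t[0],pt[1]-t[1],z]); d=R0.inv().apply(tcp-s["position"])*1e3
    tips=[R1.apply(np.array([x,y,14])/1e3)[2]+z for x in(-9.5,9.5) for y in(-51,51)]
    print("tcp",tcp.round(4),"d",d.round(1),"spin deg",np.degrees(spin).round(1),"tip z",np.round(np.array(tips)*1e3,1))
E
python3 - <<'E'
from bench import *
from h import *
s=get_state(); c=np.array([.6288,.0632]); fx=np.array([-.0959,-.9954]); fy=np.array([.9954,-.0959])
p=c-fx*.030+fy*.006
print(p,w2d(c))
plan(s,p-fx*.035,-.138,51,.20); plan(s,p-fx*.035,-.138,51,.025)
R=Ro.from_rotvec(s["tool_rot"]).as_matrix(); print("up 1mm",R.T@[0,0,1])
E
```

```text
[0.6376494 0.0924866] [-148.16829   38.42126]
tcp [0.5926 0.1492 0.2   ] d [-534.9  -58.7   69.3] spin deg 74.8 tip z [192.2 192.2 183.2 183.2]
tcp [0.5926 0.1492 0.025 ] d [-512.9   21.9  223. ] spin deg 74.8 tip z [17.2 17.2  8.2  8.2]
up 1mm [-0.12573454 -0.46068382 -0.87861325]
```

Run:
```python
from bench import *
from h import *
s=get_state();R=Ro.from_rotvec(s["tool_rot"]).as_matrix()
for t in([.30,.36,.24],[.45,.32,.24],[.593,.22,.24],[.593,.149,.2]): print(t,(R.T@(np.array(t)-s["position"])*1e3).round())
```

```text
[0.3, 0.36, 0.24] [-193.  -18.  -46.]
[0.45, 0.32, 0.24] [-346.    6.  -37.]
[0.593, 0.22, 0.24] [-515.  -20.    1.]
[0.593, 0.149, 0.2] [-535.  -59.   69.]
```

```bash
python3 -m jog '[{"claw":87,"dx":-40,"dy":-4,"dz":-10,"spin":7},{"claw":87,"dx":-80,"dy":-8,"dz":-20,"spin":14},{"claw":87,"dx":-115,"dy":-12,"dz":-30,"spin":21},{"claw":87,"dx":-155,"dy":-15,"dz":-40,"spin":28},{"claw":87,"dx":-193,"dy":-18,"dz":-46,"spin":35},{"claw":87,"dx":-230,"dy":-12,"dz":-44,"spin":42},{"claw":87,"dx":-270,"dy":-6,"dz":-42,"spin":49},{"claw":87,"dx":-308,"dy":0,"dz":-40,"spin":56},{"claw":87,"dx":-346,"dy":6,"dz":-37,"spin":63},{"claw":87,"dx":-384,"dy":0,"dz":-28,"spin":70},{"claw":87,"dx":-422,"dy":-6,"dz":-19,"spin":74.8},{"claw":87,"dx":-460,"dy":-12,"dz":-10,"spin":74.8},{"claw":87,"dx":-490,"dy":-16,"dz":-4,"spin":74.8},{"claw":87,"dx":-515,"dy":-20,"dz":1,"spin":74.8},{"claw":87,"dx":-515,"dy":-20,"dz":1,"spin":74.8},{"claw":87,"dx":-515,"dy":-20,"dz":1,"spin":74.8}]'
python3 - <<'E'
from bench import *
from h import *
s=get_state(); c=np.array([.6288,.0632]); fx=np.array([-.0959,-.9954]); fy=np.array([.9954,-.0959])
p=c-fx*.030+fy*.006
print(s["joint_positions"])
for b,z in((.04,.21),(.035,.1),(.03,.022)): plan(s,p-fx*b,-.138,51,z)
d=get_image("wrist"); cv2.imwrite("pics/w1.png",d["frame"][:,:,::-1])
E
```

```text
time: 4.4
position: [0.5924, 0.2137, 0.2436]
tool_rot: [2.083, 1.81, -0.53]
ft_force: [-0.5, 0.4, -0.2]
grip_width: 0.991
grip_force: 0.0
[-0.56307807  0.49536062 -0.04528128  1.28499401  0.38976533  1.70628119
 -0.76149837]
tcp [0.593  0.1542 0.21  ] d [-35.4   8.6  57.8] spin deg -0.1 tip z [202.1 202.5 193.  193.3]
tcp [0.5925 0.1492 0.1   ] d [ 13.2   8.3 156.6] spin deg -0.1 tip z [92.1 92.5 83.  83.3]
tcp [0.592  0.1442 0.022 ] d [ 46.4   8.2 227.4] spin deg -0.1 tip z [14.1 14.5  5.   5.3]
```

View pics/w1.png

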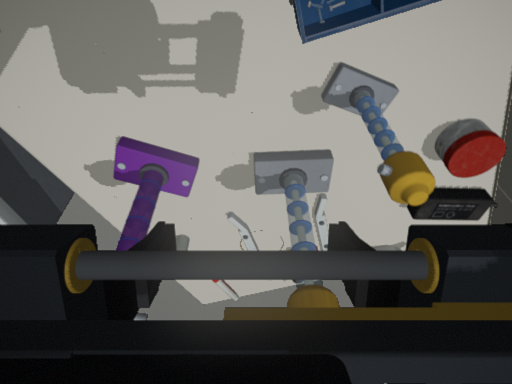

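```bash
python3 -m jog '[{"claw":87,"dx":-18,"dy":4,"dz":29,"spin":0},{"claw":87,"dx":-30,"dy":8,"dz":55,"spin":0},{"claw":87,"dx":-15,"dy":8,"dz":88,"spin":0},{"claw":87,"dx":0,"dy":8,"dz":122,"spin":0},{"claw":87,"dx":13,"dy":8,"dz":156,"spin":0},{"claw":87,"dx":25,"dy":8,"dz":182,"spin":0},{"claw":87,"dx":36,"dy":8,"dz":206,"spin":0},{"claw":87,"dx":44,"dy":8,"dz":222,"spin":0},{"claw":87,"dx":46,"dy":8,"dz":227,"spin":0},{"claw":87,"dx":46,"dy":8,"dz":227,"spin":0},{"claw":87,"dx":46,"dy":8,"dz":227,"spin":0}]'
python3 - <<'E'
from bench import *
from h import *
s=get_state(); c=np.array([.6288,.0632]); fx=np.array([-.0959,-.9954]); fy=np.array([.9954,-.0959])
p=c-fx*.030+fy*.006
print(s["joint_positions"])
for b in(.03,0,-.045): plan(s,p-fx*b,-.138,51,.022)
d=get_image("top"); cv2.imwrite("pics/t1.png",cv2.resize(d["frame"][100:290,190:430],(720,570))[:,:,::-1])
E
```

```text
time: 5.37
position: [0.5901, 0.1469, 0.0232]
tool_rot: [2.079, 1.816, -0.53]
ft_force: [1.1, 0.9, 0.3]
grip_width: 0.997
grip_force: 0.0
[-0.49652826  0.61576932 -0.02531128  1.57290538  0.42507385  1.29872439
 -0.84192663]
tcp [0.592  0.1442 0.022 ] d [-1.5  2.2  2.3] spin deg 0.2 tip z [14.1 14.5  4.9  5.4]
tcp [0.5891 0.1143 0.022 ] d [-27.8   3.3  16.7] spin deg 0.2 tip z [14.1 14.5  4.9  5.4]
tcp [0.5848 0.0695 0.022 ] d [-67.2   5.   38.3] spin deg 0.2 tip z [14.1 14.5  4.9  5.4]
```

View pics/t1.png

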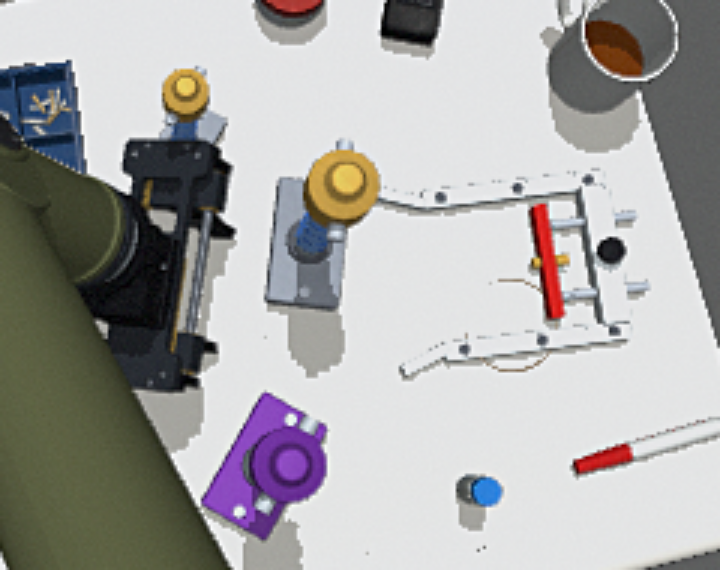

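```bash
python3 -m jog '[{"claw":87,"dx":-6,"dy":1,"dz":4,"spin":0},{"claw":87,"dx":-12,"dy":2,"dz":8,"spin":0},{"claw":87,"dx":-18,"dy":3,"dz":12,"spin":0},{"claw":87,"dx":-22,"dy":3,"dz":14,"spin":0},{"claw":87,"dx":-24,"dy":3,"dz":15,"spin":0},{"claw":87,"dx":-26,"dy":3,"dz":16,"spin":0},{"claw":87,"dx":-28,"dy":3.3,"dz":16.8,"spin":0},{"claw":87,"dx":-30,"dy":3.4,"dz":18,"spin":0},{"claw":87,"dx":-32,"dy":3.5,"dz":19,"spin":0},{"claw":87,"dx":-34,"dy":3.6,"dz":20,"spin":0},{"claw":87,"dx":-36,"dy":3.7,"dz":21.2,"spin":0},{"claw":87,"dx":-38,"dy":3.8,"dz":22.3,"spin":0},{"claw":87,"dx":-40,"dy":3.9,"dz":23.4,"spin":0},{"claw":87,"dx":-42,"dy":4,"dz":24.5,"spin":0},{"claw":87,"dx":-44,"dy":4,"dz":25.6,"spin":0},{"claw":87,"dx":-46,"dy":4.1,"dz":26.7,"spin":0},{"claw":87,"dx":-48,"dy":4.2,"dz":27.8,"spin":0},{"claw":87,"dx":-48,"dy":4.2,"dz":27.8,"spin":0}]'
cat >> h.py <<'E'
def look(name=None):
    from bench import get_image
    res=[]
    for n in("top","scene"):
        d=get_image(n); W=cloud(d); x,y,z=W[...,0],W[...,1],W[...,2]
        hsv=cv2.cvtColor(d["frame"],cv2.COLOR_RGB2HSV)
        D=np.stack([x-O[0],y-O[1]],-1); dx=D@A; dy=D@N
        m=(dx>-.22)&(dx<.05)&(abs(dy)<.11)&(z>.019)&(z<.030)
        # foot points: near the column axis only
        k,l,st,_=cv2.connectedComponentsWithStats(m.astype(np.uint8))
        i=1+np.argmax(st[1:,4]); q=W[l==i]
        r=cv2.minAreaRect((q[:,:2]*1000).astype(np.float32)); ang=np.radians(r[2])
        if r[1][0]>r[1][1]: ang+=np.pi/2
        h=np.array([np.cos(ang),np.sin(ang)]); h*=np.sign(h@A)
        yaw=np.arctan2(h@N,h@A)
        print(n,len(q),"dock xy",w2d(np.array(r[0])/1e3).round(1),"size",np.round(r[1],1),"yaw",round(yaw,3),"z",q[:,2].mean().round(4))
        g=W[(z>.2)&(z<.27)&(dx>-.25)&(dx<.06)&(abs(dy)<.1)&(hsv[...,1]>120)&(hsv[...,0]>12)&(hsv[...,0]<28)]
        if len(g)>30: print("   head mean",w2d(g.mean(0)).round(1),len(g))
        if name: cv2.imwrite(f"pics/{name}_{n}.png",cv2.resize(d["frame"][110:280,190:430] if n=="top" else d["frame"][100:300,190:460],None,fx=2.8,fy=2.8)[:,:,::-1])
E
python3 - <<'E'
from bench import *
from h import *
s=get_state(); print(s["ft_force"]); look("p1")
E
```

```text
time: 6.92
position: [0.5863, 0.0935, 0.021]
tool_rot: [2.081, 1.82, -0.527]
ft_force: [-2.4, 10.7, 3.7]
grip_width: 0.998
grip_force: 4.5
[-2.37536626 10.65428763  3.70740135]
top 629 dock xy [-128.2   32. ] size [ 60.1 103.9] yaw -0.262 z 0.0228
   head mean [-131.9   29.3] 490
scene 588 dock xy [-142.1   34.3] size [ 92.1 106.1] yaw -0.235 z 0.0237
   head mean [-121.2   17. ] 422
```

```bash
python3 -m jog '[{"claw":87,"dx":-2,"dy":0,"dz":1.1,"spin":0},{"claw":87,"dx":-4,"dy":0.1,"dz":2.2,"spin":0},{"claw":87,"dx":-6,"dy":0.1,"dz":3.2,"spin":0},{"claw":87,"dx":-8,"dy":0.2,"dz":4.3,"spin":0},{"claw":87,"dx":-10,"dy":0.2,"dz":5.4,"spin":0},{"claw":87,"dx":-12,"dy":0.3,"dz":6.5,"spin":0},{"claw":87,"dx":-14,"dy":0.3,"dz":7.6,"spin":0},{"claw":87,"dx":-16,"dy":0.4,"dz":8.6,"spin":0},{"claw":87,"dx":-18,"dy":0.4,"dz":9.7,"spin":0},{"claw":87,"dx":-20,"dy":0.5,"dz":10.8,"spin":0},{"claw":87,"dx":-21,"dy":0.5,"dz":11.4,"spin":0},{"claw":87,"dx":-21,"dy":0.5,"dz":11.4,"spin":0}]'
python3 - <<'E'
from bench import *
from h import *
s=get_state(); print(s["ft_force"]); look("p2")
R=Ro.from_rotvec(s["tool_rot"]).as_matrix(); print(R.round(3), w2d(s["position"]))
E
```

```text
time: 8.02
position: [0.5808, 0.0836, 0.0211]
tool_rot: [2.082, 1.84, -0.516]
ft_force: [-14.0, 31.1, 15.7]
grip_width: 0.996
grip_force: 15.9
[-14.03255461  31.0716684   15.65703025]
top 686 dock xy [-124.4   31. ] size [104.3  69. ] yaw -0.049 z 0.023
   head mean [-122.9   27.8] 496
scene 582 dock xy [-132.6   30.6] size [105.3  90.3] yaw -0.069 z 0.0238
   head mean [-112.1   16.2] 414
[[ 0.108  0.992 -0.06 ]
 [ 0.879 -0.123 -0.461]
 [-0.464 -0.003 -0.886]] [-175.36996093   -6.03986031]
```

View pics/p2_scene.png

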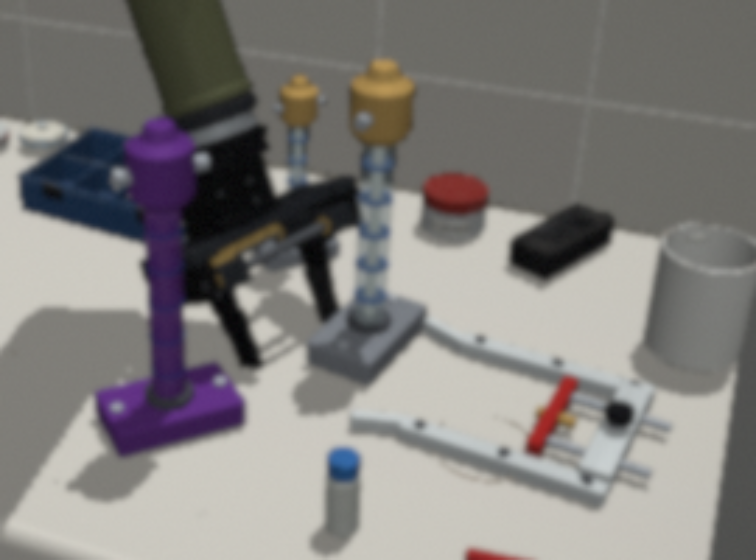

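The foot's far front corner met the far flare tip at about dock (-87, 70). I'll back off now, then check the free space to the right, because the foot needs a sideways push next.

```bash
python3 -m jog '[{"claw":87,"dx":8,"dy":0,"dz":-4,"spin":0},{"claw":87,"dx":20,"dy":0,"dz":-11,"spin":0},{"claw":87,"dx":35,"dy":-1,"dz":-19,"spin":0},{"claw":87,"dx":42,"dy":-1,"dz":-22,"spin":0},{"claw":87,"dx":42,"dy":-1,"dz":-22,"spin":0}]'
python3 - <<'E'
from bench import *
from h import *
s=get_state(); look("p3"); R=Ro.from_rotvec(s["tool_rot"]).as_matrix(); p=s["position"]
for t in([.575,.115,.33],[.45,-.10,.33],[.30,-.30,.33],[.14,-.37,.28],[.09,-.29,.28]): print(t,(R.T@(np.array(t)-p)*1e3).round())
W=cloud(get_image("scene")); W=W[~np.isnan(W[...,0])]
q=W[(W[:,1]<-.25)]; print(len(q))
for lo,hi in((-.3,-.02),(-.02,.05),(.05,.3),(.3,.7)):
    k=q[(q[:,2]>lo)&(q[:,2]<hi)]; 
    if len(k): print(lo,hi,len(k),k.min(0).round(2),k.max(0).round(2))
E
```

```text
time: 8.53
position: [0.5892, 0.1147, 0.0194]
tool_rot: [2.079, 1.817, -0.533]
ft_force: [0.5, 0.0, -0.6]
grip_width: 0.996
grip_force: 0.0
top 689 dock xy [-119.2   30.8] size [104.3  59.2] yaw -0.049 z 0.023
   head mean [-122.8   28. ] 500
scene 537 dock xy [-118.8   29.5] size [107.1  61.8] yaw -0.046 z 0.0237
   head mean [-112.2   16.4] 414
[0.575, 0.115, 0.33] [-151.  -14. -271.]
[0.45, -0.1, 0.33] [-352. -109. -161.]
[0.3, -0.3, 0.33] [-544. -231.  -56.]
[0.14, -0.37, 0.28] [-599. -380.   32.]
[0.09, -0.29, 0.28] [-536. -440.   -3.]
19543
-0.3 -0.02 982 [ 0.38 -0.33 -0.11] [ 0.69 -0.25 -0.02]
-0.02 0.05 3573 [ 0.34 -0.34 -0.02] [ 0.69 -0.25  0.05]
0.05 0.3 5567 [ 0.15 -0.39  0.05] [ 0.69 -0.25  0.3 ]
0.3 0.7 9419 [ 0.07 -0.42  0.3 ] [ 0.69 -0.25  0.48]
```

View pics/p3_top.png

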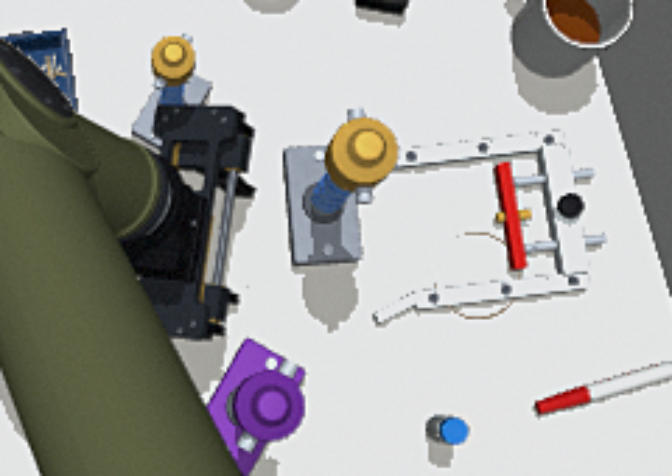

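```bash
python3 -m jog '[{"claw":0,"dx":-19,"dy":-2,"dz":-34,"spin":0},{"claw":0,"dx":-38,"dy":-4,"dz":-68,"spin":0},{"claw":0,"dx":-57,"dy":-6,"dz":-102,"spin":0},{"claw":0,"dx":-76,"dy":-7,"dz":-136,"spin":0},{"claw":0,"dx":-95,"dy":-9,"dz":-170,"spin":0},{"claw":0,"dx":-114,"dy":-10,"dz":-204,"spin":0},{"claw":0,"dx":-133,"dy":-12,"dz":-238,"spin":0},{"claw":0,"dx":-151,"dy":-14,"dz":-271,"spin":0},{"claw":0,"dx":-180,"dy":-28,"dz":-255,"spin":0},{"claw":0,"dx":-213,"dy":-44,"dz":-237,"spin":0},{"claw":0,"dx":-247,"dy":-60,"dz":-218,"spin":0},{"claw":0,"dx":-282,"dy":-76,"dz":-199,"spin":0},{"claw":0,"dx":-317,"dy":-92,"dz":-180,"spin":0},{"claw":0,"dx":-352,"dy":-109,"dz":-161,"spin":0},{"claw":0,"dx":-352,"dy":-109,"dz":-161,"spin":0}]'
python3 - <<'E'
from bench import *
from h import *
s=get_state(); R=Ro.from_rotvec(s["tool_rot"]).as_matrix(); p=s["position"];print(s["joint_positions"],R[:,2])
for t in([.30,-.22,.33],[.18,-.30,.28],[.14,-.24,.28],[.10,-.17,.30]): print(t,(R.T@(np.array(t)-p)*1e3).round())
E
```

```text
time: 9.93
position: [0.4445, -0.1094, 0.3315]
tool_rot: [2.092, 1.801, -0.539]
ft_force: [0.7, 0.4, 0.8]
grip_width: 0.017
grip_force: 0.0
[-0.29131428 -0.07942638  0.10091178  1.79469851  0.48283512  1.60322925
 -0.36851215] [-0.07034481 -0.47909063 -0.87494215]
[0.3, -0.22, 0.33] [-114. -126.   64.]
[0.18, -0.3, 0.28] [-175. -233.  155.]
[0.14, -0.24, 0.28] [-128. -282.  129.]
[0.1, -0.17, 0.3] [ -82. -332.   81.]
```

```bash
python3 -m jog '[{"claw":0,"dx":-23,"dy":-25,"dz":13,"spin":0},{"claw":0,"dx":-46,"dy":-50,"dz":26,"spin":0},{"claw":0,"dx":-69,"dy":-76,"dz":38,"spin":0},{"claw":0,"dx":-92,"dy":-101,"dz":51,"spin":0},{"claw":0,"dx":-114,"dy":-126,"dz":64,"spin":0},{"claw":0,"dx":-130,"dy":-153,"dz":87,"spin":0},{"claw":0,"dx":-145,"dy":-180,"dz":110,"spin":0},{"claw":0,"dx":-160,"dy":-207,"dz":133,"spin":0},{"claw":0,"dx":-175,"dy":-233,"dz":155,"spin":0},{"claw":0,"dx":-175,"dy":-233,"dz":155,"spin":0}]'
python3 - <<'E'
from bench import *
from h import *
s=get_state(); R=Ro.from_rotvec(s["tool_rot"]).as_matrix(); p=s["position"];print(s["joint_positions"],R[:,2])
for t in([.14,-.24,.28],[.10,-.17,.30],[.07,-.12,.30]): print(t,(R.T@(np.array(t)-p)*1e3).round())
E
```

```text
time: 10.77
position: [0.3168, -0.2325, 0.2858]
tool_rot: [2.107, 1.82, -0.593]
ft_force: [-0.5, -0.1, 0.6]
grip_width: 0.003
grip_force: 0.0
[ 0.26169954 -0.30130575 -0.12789024  2.06947058  0.47549399  1.44140522
 -0.08471306] [-0.11570864 -0.47583423 -0.87189064]
[0.14, -0.24, 0.28] [ -24. -173.   29.]
[0.1, -0.17, 0.3] [  22. -224.  -17.]
[0.07, -0.12, 0.3] [  62. -262.  -37.]
```

```bash
python3 -m jog '[{"claw":0,"dx":-6,"dy":-35,"dz":5,"spin":0},{"claw":0,"dx":-6,"dy":-70,"dz":5,"spin":0},{"claw":0,"dx":0,"dy":-105,"dz":0,"spin":0},{"claw":0,"dx":0,"dy":-105,"dz":0,"spin":0}]'
python3 - <<'E'
from bench import *
from h import *
s=get_state(); R=Ro.from_rotvec(s["tool_rot"]).as_matrix(); p=s["position"];print(s["joint_positions"],R[:,2])
for t in([.14,-.24,.28],[.10,-.17,.30],[.07,-.12,.30]): print(t,(R.T@(np.array(t)-p)*1e3).round())
E
```

```text
time: 11.1
position: [0.2894, -0.2263, 0.2509]
tool_rot: [2.12, 1.881, -0.646]
ft_force: [-0.3, 1.9, 0.8]
grip_width: 0.004
grip_force: 0.0
[ 0.25797266 -0.30167598 -0.12109632  2.13780471  0.4616678   1.43397327
 -0.06965234] [-0.16885177 -0.45363026 -0.87504781]
[0.14, -0.24, 0.28] [ -37. -148.    6.]
[0.1, -0.17, 0.3] [  12. -200.  -37.]
[0.07, -0.12, 0.3] [  53. -237.  -54.]
```

Run:
```python
from bench import *
from h import *
s=get_state(); R=Ro.from_rotvec(s["tool_rot"]).as_matrix(); p=s["position"]
for t in([.33,-.1,.36],[.33,.3,.36],[.29,.6,.33],[.35,.75,.30]): print(t,(R.T@(np.array(t)-p)*1e3).round())
d=get_image("scene");W=cloud(d);W=W[~np.isnan(W[...,0])]
for y in(.6,.7,.8,.9,1.):
  q=W[(abs(W[:,1]-y)<.05)&(W[:,0]<.65)&(W[:,0]>.1)]; print(y,len(q),q[:,2].max() if len(q) else 0)
d=get_image("top");W=cloud(d);W=W[~np.isnan(W[...,0])]
for y in(.5,.6,.7,.75):
  q=W[(abs(W[:,1]-y)<.05)&(W[:,0]<.65)]; print(y,len(q),q[q[:,2].argmax()] if len(q) else 0)
```

```text
[0.33, -0.1, 0.36] [  63.    9. -160.]
[0.33, 0.3, 0.36] [ 414.  -50. -341.]
[0.29, 0.6, 0.33] [ 689. -130. -444.]
[0.35, 0.75, 0.3] [ 840.  -89. -496.]
0.6 2450 0.026164899871098934
0.7 2386 0.06363008147496263
0.8 2634 0.15015320199239274
0.9 1773 0.14993700422300155
1.0 1658 0.4159332815506629
0.5 8543 [0.55192626 0.45466266 0.12699291]
0.6 9356 [0.3191132  0.64648104 0.02546542]
0.7 9629 [0.64897056 0.7234857  0.06364374]
0.75 6520 [0.64897056 0.7234857  0.06364374]
```

```bash
python3 -m jog '[{"claw":0,"dx":15,"dy":2,"dz":-38,"spin":0},{"claw":0,"dx":31,"dy":4,"dz":-76,"spin":0},{"claw":0,"dx":47,"dy":7,"dz":-114,"spin":0},{"claw":0,"dx":63,"dy":9,"dz":-150,"spin":0},{"claw":0,"dx":98,"dy":3,"dz":-172,"spin":0},{"claw":0,"dx":133,"dy":-3,"dz":-190,"spin":0},{"claw":0,"dx":168,"dy":-9,"dz":-208,"spin":0},{"claw":0,"dx":203,"dy":-15,"dz":-227,"spin":0},{"claw":0,"dx":238,"dy":-21,"dz":-246,"spin":0},{"claw":0,"dx":273,"dy":-27,"dz":-265,"spin":0},{"claw":0,"dx":308,"dy":-33,"dz":-284,"spin":0},{"claw":0,"dx":343,"dy":-39,"dz":-303,"spin":0},{"claw":0,"dx":378,"dy":-45,"dz":-322,"spin":0},{"claw":0,"dx":414,"dy":-50,"dz":-341,"spin":0},{"claw":0,"dx":450,"dy":-60,"dz":-354,"spin":0},{"claw":0,"dx":486,"dy":-70,"dz":-367,"spin":0},{"claw":0,"dx":522,"dy":-80,"dz":-380,"spin":0},{"claw":0,"dx":558,"dy":-90,"dz":-394,"spin":0},{"claw":0,"dx":594,"dy":-100,"dz":-408,"spin":0},{"claw":0,"dx":630,"dy":-110,"dz":-422,"spin":0}]'
python3 - <<'E'
from bench import *
from h import *
s=get_state(); R=Ro.from_rotvec(s["tool_rot"]).as_matrix(); p=s["position"];print(s["joint_positions"],R[:,2])
for t in([.31,.65,.30],[.36,.76,.30],[.40,.84,.30],[.44,.92,.30]): print(t,(R.T@(np.array(t)-p)*1e3).round())
E
```

```text
time: 12.87
position: [0.3093, 0.4705, 0.3401]
tool_rot: [2.121, 1.888, -0.659]
ft_force: [0.9, -0.3, -1.6]
grip_width: 0.002
grip_force: 0.0
[-1.04220721  0.48945197 -0.04956219  1.10552004  0.08170048  2.0520337
 -1.18908516] [-0.17940281 -0.45214957 -0.87371357]
[0.31, 0.65, 0.3] [177. -20. -46.]
[0.36, 0.76, 0.3] [ 277.   12. -105.]
[0.4, 0.84, 0.3] [ 350.   40. -148.]
[0.44, 0.92, 0.3] [ 424.   68. -192.]
```

```bash
python3 -m jog '[{"claw":0,"dx":36,"dy":-2,"dz":-12,"spin":0},{"claw":0,"dx":72,"dy":-4,"dz":-24,"spin":0},{"claw":0,"dx":108,"dy":-6,"dz":-36,"spin":0},{"claw":0,"dx":143,"dy":-2,"dz":-50,"spin":0},{"claw":0,"dx":177,"dy":2,"dz":-65,"spin":0},{"claw":0,"dx":210,"dy":7,"dz":-80,"spin":0},{"claw":0,"dx":210,"dy":7,"dz":-80,"spin":0}]'
python3 - <<'E'
from bench import *
from h import *
s=get_state(); R=Ro.from_rotvec(s["tool_rot"]).as_matrix(); p=s["position"];print(s["joint_positions"],R[:,2])
for t in([.31,.65,.30],[.36,.76,.30],[.40,.84,.30],[.44,.92,.30]): print(t,(R.T@(np.array(t)-p)*1e3).round())
E
```

```text
time: 13.45
position: [0.2816, 0.6483, 0.3857]
tool_rot: [2.164, 2.103, -0.34]
ft_force: [-16.3, 4.4, 6.3]
grip_width: 0.002
grip_force: 0.0
[-1.11406125  0.68636094 -0.21752077  0.65857554  0.12974213  2.05356427
 -1.28279943] [-0.08674153 -0.22936681 -0.96946726]
[0.31, 0.65, 0.3] [22. 35. 80.]
[0.36, 0.76, 0.3] [130.  81.  51.]
[0.4, 0.84, 0.3] [208. 118.  29.]
[0.44, 0.92, 0.3] [287. 154.   7.]
```

```bash
python3 -m jog '[{"claw":0,"dx":35,"dy":12,"dz":10,"spin":0},{"claw":0,"dx":70,"dy":35,"dz":10,"spin":0},{"claw":0,"dx":105,"dy":55,"dz":10,"spin":0},{"claw":0,"dx":105,"dy":55,"dz":10,"spin":0},{"claw":0,"dx":105,"dy":55,"dz":10,"spin":0}]'
python3 - <<'E'
from bench import *
from h import *
s=get_state(); R=Ro.from_rotvec(s["tool_rot"]).as_matrix(); p=s["position"];print(s["joint_positions"],R)
print("foot far end mid",d2w(-119,30.5+52))
for t in([.36,.50,.36],[.40,.0,.36],): print(t,(R.T@(np.array(t)-p)*1e3).round())
E
```

```text
time: 13.87
position: [0.3638, 0.7024, 0.3002]
tool_rot: [2.195, 2.006, -0.311]
ft_force: [-1.1, 0.4, -1.5]
grip_width: 0.007
grip_force: 0.0
[-1.20921498  0.94752664  0.25694213  0.40108141 -0.13825166  2.05140495
 -1.17067615] [[ 0.08358266  0.99523717 -0.05016889]
 [ 0.96378862 -0.09353002 -0.24972713]
 [-0.25323002 -0.02747934 -0.96701574]]
foot far end mid [0.6766755  0.04080105]
[0.36, 0.5, 0.36] [-211.   14.   -7.]
[0.4, 0.0, 0.36] [-689.  100.  116.]
```

```bash
python3 -m jog '[{"claw":0,"dx":35,"dy":8,"dz":-20,"spin":0},{"claw":0,"dx":70,"dy":16,"dz":-40,"spin":0},{"claw":0,"dx":105,"dy":24,"dz":-60,"spin":0},{"claw":0,"dx":130,"dy":30,"dz":-70,"spin":0},{"claw":0,"dx":130,"dy":30,"dz":-70,"spin":0},{"claw":0,"dx":130,"dy":30,"dz":-70,"spin":0}]'
python3 - <<'E'
from bench import *
from h import *
s=get_state(); R=Ro.from_rotvec(s["tool_rot"]).as_matrix(); p=s["position"];print(s["joint_positions"],R)
for t in([.42,.50,.36],[.40,.0,.36],): print(t,(R.T@(np.array(t)-p)*1e3).round())
E
```

```text
time: 14.37
position: [0.3646, 0.7418, 0.2823]
tool_rot: [2.215, 2.028, -0.247]
ft_force: [-0.3, -1.3, 0.3]
grip_width: 0.008
grip_force: 0.0
[-1.21001578  1.04675988  0.30872298  0.25235168 -0.21392634  2.0527224
 -1.19524156] [[ 0.08448678  0.99585307 -0.03374395]
 [ 0.97489743 -0.08961539 -0.20382365]
 [-0.20600238 -0.01567649 -0.97842591]]
[0.42, 0.5, 0.36] [-247.   76.  -29.]
[0.4, 0.0, 0.36] [-736.  100.   74.]
```

```bash
python3 -m jog '[{"claw":0,"dx":35,"dy":8,"dz":-10,"spin":0},{"claw":0,"dx":70,"dy":16,"dz":-30,"spin":0},{"claw":0,"dx":105,"dy":24,"dz":-50,"spin":0},{"claw":0,"dx":140,"dy":32,"dz":-60,"spin":0},{"claw":0,"dx":140,"dy":32,"dz":-60,"spin":0},{"claw":0,"dx":140,"dy":32,"dz":-60,"spin":0}]'
python3 - <<'E'
from bench import *
from h import *
s=get_state(); R=Ro.from_rotvec(s["tool_rot"]).as_matrix(); p=s["position"];print(s["joint_positions"],R)
for t in([.42,.50,.34],[.55,.28,.34],[.70,.05,.34],[.72,.03,.34]): print(t,(R.T@(np.array(t)-p)*1e3).round())
E
```

```text
time: 14.87
position: [0.3638, 0.7737, 0.2596]
tool_rot: [2.229, 2.041, -0.192]
ft_force: [-0.3, 0.6, -0.7]
grip_width: 0.007
grip_force: 0.0
[-1.21255385  1.1456665   0.50044421  0.11754127 -0.41930394  2.05273735
 -1.21778887] [[ 0.0863535   0.99612113 -0.0169047 ]
 [ 0.9818614  -0.08796766 -0.16795797]
 [-0.16879355 -0.00209431 -0.9856492 ]]
[0.42, 0.5, 0.34] [-277.   80.  -34.]
[0.55, 0.28, 0.34] [-482.  229.    1.]
[0.7, 0.05, 0.34] [-695.  398.   37.]
[0.72, 0.03, 0.34] [-713.  420.   40.]
```

```bash
python3 - <<'E'
from bench import *
from h import *
s=get_state(); R=Ro.from_rotvec(s["tool_rot"]).as_matrix(); p=s["position"]
for t in([.36,.50,.34],[.34,.0,.34],[.30,-.05,.32],[.22,-.05,.30]): print(t,(R.T@(np.array(t)-p)*1e3).round())
E
python3 -m jog '[{"claw":0,"dx":-36,"dy":4,"dz":-8,"spin":0},{"claw":0,"dx":-73,"dy":7,"dz":-15,"spin":0},{"claw":0,"dx":-110,"dy":10,"dz":-22,"spin":0},{"claw":0,"dx":-147,"dy":13,"dz":-28,"spin":0},{"claw":0,"dx":-184,"dy":16,"dz":-34,"spin":0},{"claw":0,"dx":-221,"dy":18,"dz":-33,"spin":0},{"claw":0,"dx":-260,"dy":20,"dz":-32,"spin":0},{"claw":0,"dx":-300,"dy":22,"dz":-26,"spin":0},{"claw":0,"dx":-340,"dy":24,"dz":-20,"spin":0},{"claw":0,"dx":-380,"dy":26,"dz":-13,"spin":0},{"claw":0,"dx":-420,"dy":28,"dz":-6,"spin":0},{"claw":0,"dx":-460,"dy":30,"dz":0,"spin":0},{"claw":0,"dx":-500,"dy":32,"dz":8,"spin":0},{"claw":0,"dx":-540,"dy":34,"dz":14,"spin":0},{"claw":0,"dx":-580,"dy":36,"dz":20,"spin":0},{"claw":0,"dx":-620,"dy":38,"dz":27,"spin":0},{"claw":0,"dx":-660,"dy":40,"dz":34,"spin":0},{"claw":0,"dx":-700,"dy":42,"dz":40,"spin":0},{"claw":0,"dx":-740,"dy":44,"dz":47,"spin":0},{"claw":0,"dx":-775,"dy":40,"dz":53,"spin":0}]'
python3 - <<'E'
from bench import *
from h import *
s=get_state(); R=Ro.from_rotvec(s["tool_rot"]).as_matrix(); p=s["position"];print(s["joint_positions"],R)
for t in([.34,.0,.34],[.30,-.05,.32],[.22,-.05,.32],[.15,-.03,.34]): print(t,(R.T@(np.array(t)-p)*1e3).round())
E
```

```text
[0.36, 0.5, 0.34] [-283.   20.  -33.]
[0.34, 0.0, 0.34] [-775.   44.   51.]
[0.3, -0.05, 0.32] [-824.    9.   80.]
[0.22, -0.05, 0.3] [-828.  -71.  101.]
time: 16.53
position: [0.3461, 0.101, 0.3412]
tool_rot: [2.232, 2.043, -0.18]
ft_force: [0.0, -0.2, 0.8]
grip_width: 0.007
grip_force: 0.0
[-0.78113259 -0.30170838  0.22278215  1.87386839  0.19555205  1.65989493
 -0.65189644] [[ 0.08736285  0.99609823 -0.01249214]
 [ 0.98299573 -0.08823332 -0.1610412 ]
 [-0.16151508  0.00178929 -0.98686862]]
[0.34, 0.0, 0.34] [-100.    3.   18.]
[0.3, -0.05, 0.32] [-149.  -33.   46.]
[0.22, -0.05, 0.32] [-156. -112.   47.]
[0.15, -0.03, 0.34] [-146. -184.   25.]
```

```bash
python3 -m jog '[{"claw":0,"dx":-35,"dy":0,"dz":5,"spin":0},{"claw":0,"dx":-70,"dy":0,"dz":10,"spin":0},{"claw":0,"dx":-105,"dy":0,"dz":18,"spin":0},{"claw":0,"dx":-140,"dy":-20,"dz":25,"spin":0},{"claw":0,"dx":-150,"dy":-55,"dz":25,"spin":0},{"claw":0,"dx":-150,"dy":-90,"dz":25,"spin":0},{"claw":0,"dx":-150,"dy":-125,"dz":25,"spin":0},{"claw":0,"dx":-150,"dy":-160,"dz":25,"spin":0},{"claw":0,"dx":-150,"dy":-160,"dz":25,"spin":0}]'
python3 - <<'E'
from bench import *
from h import *
s=get_state(); R=Ro.from_rotvec(s["tool_rot"]).as_matrix(); p=s["position"];print(s["joint_positions"],R)
E
```

```text
time: 17.28
position: [0.272, -0.0141, 0.1885]
tool_rot: [-2.182, -2.036, 0.257]
ft_force: [0.5, 0.8, 0.5]
grip_width: 0.004
grip_force: 0.0
[-0.15340809 -0.30168777  0.09066883  2.19213354  0.02093832  1.47578461
 -0.14357387] [[ 0.06646708  0.9723935  -0.22368058]
 [ 0.99747402 -0.07038391 -0.0095747 ]
 [-0.02505389 -0.22247917 -0.97461547]]
```

```bash
python3 -m jog '[{"claw":0,"dx":0,"dy":-20,"dz":-20,"spin":0},{"claw":0,"dx":0,"dy":-40,"dz":-40,"spin":0},{"claw":0,"dx":0,"dy":-60,"dz":-40,"spin":0},{"claw":0,"dx":0,"dy":-60,"dz":-40,"spin":0}]'
python3 - <<'E'
from bench import *
from h import *
s=get_state(); R=Ro.from_rotvec(s["tool_rot"]).as_matrix(); p=s["position"];print(s["joint_positions"],R)
# contact: inner finger back (tool y -58.5, tip z 14) at foot far end
fe=d2w(-119-3,30.5+52)
t=R@np.array([0,-.0585,.014])
for st,z in((.05,.34),(.03,.1),(.025,.024),(0,.024)):
    q=fe+N*st; tcp=np.array([q[0]-t[0],q[1]-t[1],z]); print(tcp.round(3),(R.T@(tcp-p)*1e3).round(1))
for v in([0,-58.5,14],[0,58.5,14],[0,-43.5,14]): print(v,(R@v).round(1))
tv=[.50,-.03,.36]; print((R.T@(np.array(tv)-p)*1e3).round())
tv=[.74,-.03,.36]; print((R.T@(np.array(tv)-p)*1e3).round())
E
```

```text
time: 17.62
position: [0.2362, -0.0036, 0.2063]
tool_rot: [-2.073, -1.96, 0.301]
ft_force: [-0.2, 0.5, 0.2]
grip_width: 0.005
grip_force: 0.0
[-0.16659844 -0.30149048  0.13050475  2.1782154  -0.03165605  1.599296
 -0.0998621 ] [[ 0.06190713  0.94092151 -0.33291775]
 [ 0.99745054 -0.04646227  0.05416337]
 [ 0.03549537 -0.33542209 -0.94139901]]
[0.785 0.048 0.34 ] [  89.9  469.5 -306. ]
[0.766 0.045 0.1  ] [ 77.2 531.5 -73.6]
[0.761 0.044 0.024] [ 7.350e+01  5.524e+02 -4.000e-01]
[0.736 0.04  0.024] [ 68.3 529.3   7.6]
[0, -58.5, 14] [-59.7   3.5   6.4]
[0, 58.5, 14] [ 50.4  -2.  -32.8]
[0, -43.5, 14] [-45.6   2.8   1.4]
[  -5.  198. -234.]
[  10.  424. -314.]
```

Run:
```python
from bench import *
from h import *
s=get_state(); fe=d2w(-119+2,30.5+52)
for st,z in((.05,.34),(.04,.1),(.025,.024),(0,.024)): plan(s,fe+N*st,-1.423,0,z)
```

```text
tcp [0.74   0.0467 0.34  ] d [  86.2  426.8 -290.9] spin deg 79.3 tip z [334.8 324.9 328.7 318.8]
tcp [0.7301 0.0452 0.1   ] d [ 75.6 498.1 -61.7] spin deg 79.3 tip z [94.8 84.9 88.7 78.8]
tcp [0.7153 0.0431 0.024 ] d [ 69.8 509.7  14.6] spin deg 79.3 tip z [18.8  8.9 12.7  2.8]
tcp [0.6905 0.0394 0.024 ] d [ 64.6 486.6  22.7] spin deg 79.3 tip z [18.8  8.9 12.7  2.8]
```

```bash
python3 -m jog '[{"claw":0,"dx":1,"dy":-12,"dz":-33,"spin":7},{"claw":0,"dx":3,"dy":-24,"dz":-66,"spin":14},{"claw":0,"dx":4,"dy":-36,"dz":-99,"spin":21},{"claw":0,"dx":5,"dy":-45,"dz":-130,"spin":28},{"claw":0,"dx":12,"dy":-8,"dz":-143,"spin":35},{"claw":0,"dx":18,"dy":28,"dz":-156,"spin":42},{"claw":0,"dx":25,"dy":65,"dz":-169,"spin":49},{"claw":0,"dx":31,"dy":102,"dz":-181,"spin":56},{"claw":0,"dx":37,"dy":139,"dz":-194,"spin":63},{"claw":0,"dx":43,"dy":176,"dz":-207,"spin":70},{"claw":0,"dx":49,"dy":213,"dz":-220,"spin":77},{"claw":0,"dx":55,"dy":250,"dz":-233,"spin":79.3},{"claw":0,"dx":62,"dy":287,"dz":-245,"spin":79.3},{"claw":0,"dx":68,"dy":324,"dz":-257,"spin":79.3},{"claw":0,"dx":75,"dy":361,"dz":-269,"spin":79.3},{"claw":0,"dx":81,"dy":398,"dz":-281,"spin":79.3},{"claw":0,"dx":86,"dy":427,"dz":-291,"spin":79.3},{"claw":0,"dx":86,"dy":427,"dz":-291,"spin":79.3},{"claw":0,"dx":86,"dy":427,"dz":-291,"spin":79.3}]'
python3 - <<'E'
from bench import *
from h import *
s=get_state(); print(s["joint_positions"],Ro.from_rotvec(s["tool_rot"]).as_matrix()[:,2]); fe=d2w(-119+2,30.5+52)
for st,z in((.05,.34),(.045,.1),(.025,.024),(0,.023)): plan(s,fe+N*st,-1.423,0,z)
E
```

```text
time: 19.2
position: [0.7288, 0.049, 0.3268]
tool_rot: [-3.023, -0.201, 0.48]
ft_force: [-0.5, -0.4, -0.2]
grip_width: 0.006
grip_force: 0.0
[-0.07516943  0.79539032  0.02126567  0.60690698 -0.09685079  2.05286696
 -1.52733816] [-0.31278064  0.05253779 -0.94837126]
tcp [0.7398 0.0467 0.34  ] d [  6.    2.3 -16. ] spin deg 0.0 tip z [334.4 324.8 328.6 319.1]
tcp [0.7348 0.046  0.1   ] d [ 74.   24.9 213.1] spin deg 0.0 tip z [94.4 84.8 88.6 79.1]
tcp [0.715  0.0431 0.024 ] d [ 77.9  32.5 291.2] spin deg 0.0 tip z [18.4  8.8 12.6  3.1]
tcp [0.6903 0.0394 0.023 ] d [ 54.4  33.4 299.7] spin deg 0.0 tip z [17.4  7.8 11.6  2.1]
```

```bash
python3 -m jog '[{"claw":0,"dx":13,"dy":4,"dz":35,"spin":0},{"claw":0,"dx":26,"dy":8,"dz":70,"spin":0},{"claw":0,"dx":38,"dy":12,"dz":105,"spin":0},{"claw":0,"dx":50,"dy":17,"dz":141,"spin":0},{"claw":0,"dx":62,"dy":21,"dz":177,"spin":0},{"claw":0,"dx":74,"dy":25,"dz":213,"spin":0},{"claw":0,"dx":78,"dy":29,"dz":245,"spin":0},{"claw":0,"dx":80,"dy":32,"dz":272,"spin":0},{"claw":0,"dx":80,"dy":32,"dz":286,"spin":0},{"claw":0,"dx":78,"dy":32.5,"dz":291,"spin":0},{"claw":0,"dx":78,"dy":32.5,"dz":291,"spin":0}]'
python3 - <<'E'
from bench import *
from h import *
s=get_state(); print(s["joint_positions"]); fe=d2w(-119+2,30.5+52)
look("p4")
for st in(.025,0,-.02,-.03): plan(s,fe+N*st,-1.423,0,.022)
E
```

```text
time: 20.12
position: [0.7148, 0.043, 0.0281]
tool_rot: [-3.022, -0.201, 0.475]
ft_force: [0.5, -0.6, 0.5]
grip_width: 0.006
grip_force: 0.0
[-0.06414097  0.84542388  0.00599237  1.11543052 -0.07771538  1.49283092
 -1.47948559]
top 685 dock xy [-119.    30.7] size [104.4  60. ] yaw -0.054 z 0.0229
   head mean [-122.7   27.9] 503
scene 543 dock xy [-118.9   28.8] size [105.6  59.9] yaw -0.047 z 0.0237
   head mean [-110.5   17.4] 444
tcp [0.715  0.0431 0.022 ] d [2.  0.5 5.7] spin deg 0.0 tip z [16.4  6.7 10.7  1. ]
tcp [0.6903 0.0394 0.022 ] d [-21.9   1.2  13.2] spin deg 0.0 tip z [16.4  6.7 10.7  1. ]
tcp [0.6705 0.0365 0.022 ] d [-40.9   1.8  19.2] spin deg 0.0 tip z [16.4  6.7 10.7  1. ]
tcp [0.6606 0.035  0.022 ] d [-50.5   2.1  22.2] spin deg 0.0 tip z [16.4  6.7 10.7  1. ]
```

View pics/p4_top.png

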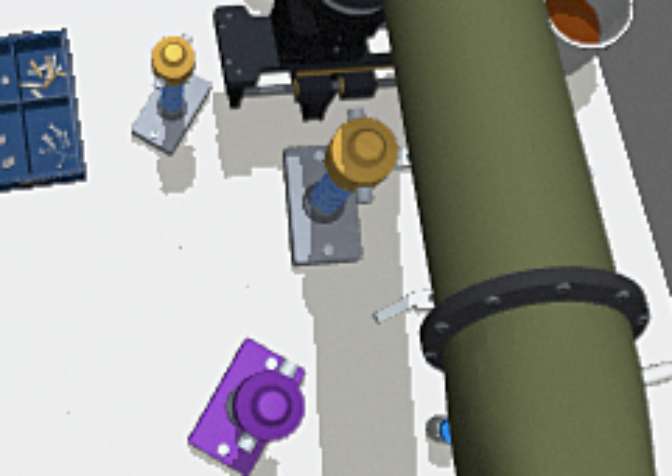

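```bash
python3 -m jog '[{"claw":0,"dx":-4,"dy":0,"dz":6,"spin":0},{"claw":0,"dx":-9,"dy":1,"dz":8,"spin":0},{"claw":0,"dx":-14,"dy":1,"dz":9.5,"spin":0},{"claw":0,"dx":-17,"dy":1,"dz":10.5,"spin":0},{"claw":0,"dx":-19,"dy":1,"dz":11,"spin":0},{"claw":0,"dx":-21,"dy":1,"dz":11.6,"spin":0},{"claw":0,"dx":-23,"dy":1,"dz":12.3,"spin":0},{"claw":0,"dx":-25,"dy":1,"dz":13,"spin":0},{"claw":0,"dx":-27,"dy":1,"dz":13.6,"spin":0},{"claw":0,"dx":-29,"dy":1,"dz":14.2,"spin":0},{"claw":0,"dx":-31,"dy":1.5,"dz":14.8,"spin":0},{"claw":0,"dx":-33,"dy":1.5,"dz":15.5,"spin":0},{"claw":0,"dx":-35,"dy":1.5,"dz":16.2,"spin":0},{"claw":0,"dx":-35,"dy":1.5,"dz":16.2,"spin":0}]'
python3 - <<'E'
from bench import *
from h import *
s=get_state(); fe=d2w(-119+2,30.5+52); look()
for st in(0,-.03): plan(s,fe+N*st,-1.423,0,.022)
E
```

```text
time: 21.38
position: [0.6781, 0.0376, 0.0222]
tool_rot: [-3.023, -0.201, 0.474]
ft_force: [3.0, 1.4, 0.9]
grip_width: 0.006
grip_force: 1.4
top 692 dock xy [-118.4   17.2] size [104.   59.8] yaw -0.049 z 0.0229
   head mean [-122.5   14.5] 498
scene 589 dock xy [-117.1   27. ] size [129.2  59.6] yaw -0.046 z 0.0237
   head mean [-109.9    3.7] 439
tcp [0.6903 0.0394 0.022 ] d [11.8 -0.4 -3.5] spin deg 0.0 tip z [16.4  6.7 10.7  1.1]
tcp [0.6606 0.035  0.022 ] d [-16.8   0.5   5.4] spin deg 0.0 tip z [16.4  6.7 10.7  1.1]
```

```bash
python3 -m jog '[{"claw":0,"dx":-2,"dy":0,"dz":0.6,"spin":0},{"claw":0,"dx":-4,"dy":0,"dz":1.2,"spin":0},{"claw":0,"dx":-6,"dy":0,"dz":1.9,"spin":0},{"claw":0,"dx":-8,"dy":0,"dz":2.5,"spin":0},{"claw":0,"dx":-10,"dy":0.5,"dz":3.1,"spin":0},{"claw":0,"dx":-12,"dy":0.5,"dz":3.7,"spin":0},{"claw":0,"dx":-13.5,"dy":0.5,"dz":4.2,"spin":0},{"claw":0,"dx":-14,"dy":0.5,"dz":4.4,"spin":0},{"claw":0,"dx":-14,"dy":0.5,"dz":4.4,"spin":0}]'
python3 - <<'E'
from bench import *
from h import *
s=get_state(); look()
R=Ro.from_rotvec(s["tool_rot"]).as_matrix(); p=s["position"]
for t in([.72,.043,.05],[.74,.045,.34],[.45,.05,.36],[.30,.18,.36],[.16,.32,.30]): print(t,(R.T@(np.array(t)-p)*1e3).round())
E
```

```text
time: 22.23
position: [0.6637, 0.0353, 0.022]
tool_rot: [-3.023, -0.201, 0.473]
ft_force: [3.5, -0.8, 2.7]
grip_width: 0.008
grip_force: 1.7
top 709 dock xy [-118.2    7.4] size [113.4  60.1] yaw -0.027 z 0.0231
   head mean [-121.9    0.3] 498
scene 610 dock xy [-117.5   15. ] size [132.1  62.2] yaw -0.034 z 0.0238
   head mean [-109.5  -10.8] 456
[0.72, 0.043, 0.05] [ 46.  -4. -44.]
[0.74, 0.045, 0.34] [ -22.  -31. -325.]
[0.45, 0.05, 0.36] [-301.  -71. -254.]
[0.3, 0.18, 0.36] [-424. -218. -201.]
[0.16, 0.32, 0.3] [-519. -367.  -93.]
```

```bash
python3 -m jog '[{"claw":0,"dx":10,"dy":0,"dz":-4,"spin":0},{"claw":0,"dx":30,"dy":-2,"dz":-24,"spin":0},{"claw":0,"dx":46,"dy":-4,"dz":-44,"spin":0},{"claw":0,"dx":38,"dy":-7,"dz":-80,"spin":0},{"claw":0,"dx":30,"dy":-11,"dz":-116,"spin":0},{"claw":0,"dx":22,"dy":-14,"dz":-152,"spin":0},{"claw":0,"dx":14,"dy":-17,"dz":-188,"spin":0},{"claw":0,"dx":6,"dy":-20,"dz":-224,"spin":0},{"claw":0,"dx":-2,"dy":-23,"dz":-260,"spin":0},{"claw":0,"dx":-10,"dy":-26,"dz":-292,"spin":0},{"claw":0,"dx":-22,"dy":-31,"dz":-325,"spin":0},{"claw":0,"dx":-22,"dy":-31,"dz":-325,"spin":0}]'
python3 - <<'E'
from bench import *
from h import *
s=get_state(); print(s["joint_positions"],s["ft_force"]); look()
R=Ro.from_rotvec(s["tool_rot"]).as_matrix(); p=s["position"]; print(p,R)
for n in("top","scene"):
    W=cloud(get_image(n)); W=W[~np.isnan(W[...,0])]
    for lo in(.05,.1,.2,.3,.4,.5):
        q=W[(W[:,2]>lo)&(W[:,2]<lo+.1)&(W[:,0]>.8)&(abs(W[:,1]-.05)<.2)]; print(n,lo,len(q), np.percentile(q[:,0],[0,5,50]).round(3) if len(q) else "")
for t in([.36,.05,.36],[.22,.2,.34],[.10,.30,.30]): print(t,(R.T@(np.array(t)-p)*1e3).round())
E
```

```text
time: 23.33
position: [0.7339, 0.0457, 0.3393]
tool_rot: [-3.028, -0.201, 0.439]
ft_force: [-1.4, 0.3, 2.1]
grip_width: 0.004
grip_force: 0.0
[-0.07142561  0.79067151  0.02531571  0.58466781 -0.09968888  2.05359703
 -1.52270299] [-1.4320101   0.31871715  2.10921794]
top 700 dock xy [-118.2    2.5] size [103.9  59.7] yaw -0.039 z 0.0229
   head mean [-121.9    0.2] 501
scene 566 dock xy [-117.8    1.9] size [105.5  61.4] yaw -0.058 z 0.0237
   head mean [-110.8  -11.9] 421
[0.73388477 0.04573092 0.33928156] [[ 0.95041439  0.11855608 -0.28750122]
 [ 0.1401427  -0.98856745  0.05562744]
 [-0.27761937 -0.09316032 -0.9561635 ]]
top 0.05 1129 [0.857 0.86  0.877]
top 0.1 1237 [0.857 0.86  0.876]
top 0.2 2288 [0.857 0.86  0.882]
top 0.3 2261 [0.856 0.859 0.877]
top 0.4 81 [0.8   0.8   0.805]
top 0.5 0 
scene 0.05 5001 [0.801 0.865 0.922]
scene 0.1 5714 [0.854 0.865 0.918]
scene 0.2 6494 [0.854 0.865 0.919]
scene 0.3 5565 [0.801 0.863 0.932]
scene 0.4 3619 [0.801 0.869 0.936]
scene 0.5 0 
[0.36, 0.05, 0.36] [-360.  -50.   88.]
[0.22, 0.2, 0.34] [-467. -213.  156.]
[0.1, 0.3, 0.3] [-556. -323.  234.]
```

```bash
python3 -m jog '[{"claw":0,"dx":-37,"dy":-5,"dz":5,"spin":0},{"claw":0,"dx":-74,"dy":-10,"dz":12,"spin":0},{"claw":0,"dx":-112,"dy":-15,"dz":22,"spin":0},{"claw":0,"dx":-150,"dy":-20,"dz":32,"spin":0},{"claw":0,"dx":-187,"dy":-25,"dz":42,"spin":0},{"claw":0,"dx":-224,"dy":-30,"dz":52,"spin":0},{"claw":0,"dx":-260,"dy":-35,"dz":61,"spin":0},{"claw":0,"dx":-295,"dy":-40,"dz":70,"spin":0},{"claw":0,"dx":-330,"dy":-45,"dz":79,"spin":0},{"claw":0,"dx":-360,"dy":-50,"dz":88,"spin":0},{"claw":0,"dx":-382,"dy":-83,"dz":101,"spin":0},{"claw":0,"dx":-403,"dy":-116,"dz":115,"spin":0},{"claw":0,"dx":-424,"dy":-148,"dz":129,"spin":0},{"claw":0,"dx":-445,"dy":-180,"dz":142,"spin":0},{"claw":0,"dx":-467,"dy":-213,"dz":156,"spin":0},{"claw":0,"dx":-490,"dy":-241,"dz":170,"spin":0},{"claw":0,"dx":-512,"dy":-269,"dz":185,"spin":0},{"claw":0,"dx":-534,"dy":-297,"dz":200,"spin":0},{"claw":0,"dx":-556,"dy":-323,"dz":214,"spin":0},{"claw":0,"dx":-556,"dy":-323,"dz":214,"spin":0}]'
python3 - <<'E'
from bench import *
from h import *
s=get_state(); print(s["joint_positions"],s["ft_force"])
R=Ro.from_rotvec(s["tool_rot"]).as_matrix(); p=s["position"]; print(R)
for t in([.10,.30,.30],[0,.3,.30],[-.08,.22,.30],[-.05,.15,.32]): print(t,(R.T@(np.array(t)-p)*1e3).round())
E
```

```text
time: 25.2
position: [0.1078, 0.3126, 0.3116]
tool_rot: [-3.04, -0.213, 0.493]
ft_force: [-0.3, -0.3, -1.1]
grip_width: 0.006
grip_force: 0.0
[-0.99746436 -0.2994818  -0.00976235  1.96541005 -0.29315248  1.62346161
 -2.43114479] [-0.33666255 -0.32818437 -1.06521135]
[[ 0.93948619  0.12710056 -0.31813699]
 [ 0.14455277 -0.98898721  0.03176147]
 [-0.31059652 -0.07582704 -0.94751257]]
[0.1, 0.3, 0.3] [-6. 12. 13.]
[0, 0.3, 0.3] [-100.   -0.   45.]
[-0.08, 0.22, 0.3] [-186.   69.   68.]
[-0.05, 0.15, 0.32] [-174.  140.   37.]
```

```bash
python3 -m jog '[{"claw":0,"dx":-10,"dy":3,"dz":5,"spin":-7},{"claw":0,"dx":-25,"dy":3,"dz":12,"spin":-14},{"claw":0,"dx":-45,"dy":2,"dz":20,"spin":-21},{"claw":0,"dx":-65,"dy":1,"dz":28,"spin":-28},{"claw":0,"dx":-85,"dy":0,"dz":36,"spin":-35},{"claw":0,"dx":-100,"dy":5,"dz":42,"spin":-42},{"claw":0,"dx":-120,"dy":15,"dz":48,"spin":-49},{"claw":0,"dx":-140,"dy":30,"dz":54,"spin":-56},{"claw":0,"dx":-160,"dy":45,"dz":60,"spin":-63},{"claw":0,"dx":-175,"dy":60,"dz":64,"spin":-70},{"claw":0,"dx":-180,"dy":75,"dz":64,"spin":-75},{"claw":0,"dx":-180,"dy":75,"dz":64,"spin":-75}]'
python3 - <<'E'
from bench import *
from h import *
s=get_state(); print(s["joint_positions"],s["ft_force"])
R=Ro.from_rotvec(s["tool_rot"]).as_matrix(); p=s["position"]; print(R)
for t in([-.08,.22,.30],[-.05,.15,.32],[-.1,.1,.32]): print(t,(R.T@(np.array(t)-p)*1e3).round())
E
```

```text
time: 26.2
position: [-0.0646, 0.2488, 0.2574]
tool_rot: [-2.357, -1.654, 0.928]
ft_force: [0.4, -0.5, -0.8]
grip_width: 0.006
grip_force: 0.0
[-1.48718076 -0.29906617  0.17071059  2.168297   -0.4391521   1.67635661
 -1.63593292] [ 0.35387363 -0.49914113 -0.80919926]
[[ 0.21627447  0.81355977 -0.53976462]
 [ 0.88462932 -0.39721177 -0.24424124]
 [-0.4131057  -0.42466847 -0.80560559]]
[-0.08, 0.22, 0.3] [-46. -19. -19.]
[-0.05, 0.15, 0.32] [-110.   25.  -34.]
[-0.1, 0.1, 0.32] [-165.    4.    5.]
```

Run:
```python
from bench import *
from h import *
s=get_state();R=Ro.from_rotvec(s["tool_rot"]).as_matrix(); p=s["position"]
for t in([.08,.30,.34],[.28,.24,.44],[.45,.06,.46],[.62,-.08,.48]): print(t,(R.T@(np.array(t)-p)*1e3).round())
```

```text
[0.08, 0.3, 0.34] [  42.   62. -157.]
[0.28, 0.24, 0.44] [  -9.  206. -331.]
[0.45, 0.06, 0.46] [-139.  408. -395.]
[0.62, -0.08, 0.48] [-235.  593. -468.]
```

```bash
python3 -m jog '[{"claw":0,"dx":9,"dy":14,"dz":-36,"spin":0},{"claw":0,"dx":19,"dy":28,"dz":-73,"spin":0},{"claw":0,"dx":30,"dy":45,"dz":-110,"spin":0},{"claw":0,"dx":42,"dy":62,"dz":-145,"spin":0},{"claw":0,"dx":33,"dy":88,"dz":-175,"spin":0},{"claw":0,"dx":25,"dy":112,"dz":-205,"spin":0},{"claw":0,"dx":17,"dy":136,"dz":-236,"spin":0},{"claw":0,"dx":8,"dy":160,"dz":-267,"spin":0},{"claw":0,"dx":0,"dy":183,"dz":-299,"spin":0},{"claw":0,"dx":-9,"dy":206,"dz":-331,"spin":0},{"claw":0,"dx":-30,"dy":239,"dz":-341,"spin":0},{"claw":0,"dx":-52,"dy":272,"dz":-352,"spin":0},{"claw":0,"dx":-74,"dy":306,"dz":-363,"spin":0},{"claw":0,"dx":-96,"dy":340,"dz":-374,"spin":0},{"claw":0,"dx":-118,"dy":374,"dz":-385,"spin":0},{"claw":0,"dx":-139,"dy":408,"dz":-395,"spin":0},{"claw":0,"dx":-156,"dy":442,"dz":-410,"spin":0},{"claw":0,"dx":-174,"dy":476,"dz":-424,"spin":0},{"claw":0,"dx":-192,"dy":510,"dz":-438,"spin":0},{"claw":0,"dx":-210,"dy":544,"dz":-452,"spin":0}]'
python3 - <<'E'
from bench import *
from h import *
s=get_state();R=Ro.from_rotvec(s["tool_rot"]).as_matrix(); p=s["position"]; print(s["joint_positions"],s["ft_force"]);print(R)
for t in([.62,-.08,.48],[.68,-.10,.52]): print(t,(R.T@(np.array(t)-p)*1e3).round())
E
```

```text
time: 27.87
position: [0.3666, 0.1119, 0.3549]
tool_rot: [-2.354, -1.666, 0.902]
ft_force: [1.6, 1.2, -1.2]
grip_width: 0.006
grip_force: 0.0
[-1.06980602  0.20425065  0.80335037  1.55664188 -0.04366237  2.0528933
 -0.5777848 ] [ 1.63552011  1.1546894  -1.2058328 ]
[[ 0.21659718  0.82029284 -0.52934424]
 [ 0.89165225 -0.38701739 -0.23489107]
 [-0.39754489 -0.42111424 -0.81524282]]
[0.62, -0.08, 0.48] [-166.  229. -191.]
[0.68, -0.1, 0.52] [-187.  270. -251.]
```

```bash
python3 -m jog '[{"claw":0,"dx":-17,"dy":23,"dz":-19,"spin":0},{"claw":0,"dx":-33,"dy":46,"dz":-38,"spin":0},{"claw":0,"dx":-50,"dy":69,"dz":-57,"spin":0},{"claw":0,"dx":-66,"dy":92,"dz":-76,"spin":0},{"claw":0,"dx":-83,"dy":115,"dz":-95,"spin":0},{"claw":0,"dx":-100,"dy":138,"dz":-114,"spin":0},{"claw":0,"dx":-116,"dy":161,"dz":-133,"spin":0},{"claw":0,"dx":-133,"dy":184,"dz":-153,"spin":0},{"claw":0,"dx":-150,"dy":207,"dz":-172,"spin":0},{"claw":0,"dx":-166,"dy":229,"dz":-191,"spin":0},{"claw":0,"dx":-166,"dy":229,"dz":-191,"spin":0},{"claw":0,"dx":-166,"dy":229,"dz":-191,"spin":0}]'
python3 - <<'E'
from bench import *
from h import *
s=get_state();R=Ro.from_rotvec(s["tool_rot"]).as_matrix(); p=s["position"]; print(s["joint_positions"],s["ft_force"]);print(R)
for t in([.62,-.08,.48],[.68,-.10,.52],[.72,-.12,.52]): print(t,(R.T@(np.array(t)-p)*1e3).round())
E
```

```text
time: 28.87
position: [0.4957, -0.0428, 0.402]
tool_rot: [-2.355, -1.795, 0.862]
ft_force: [5.5, 6.4, -2.4]
grip_width: 0.006
grip_force: 0.0
[-0.72803575  0.40823731  0.86938921  1.26053993  0.06131766  2.05312147
 -0.0824062 ] [ 5.52589778  6.40632059 -2.44552947]
[[ 0.16669297  0.87222416 -0.45982439]
 [ 0.90440554 -0.32101755 -0.28106646]
 [-0.39276466 -0.36901592 -0.84235573]]
[0.62, -0.08, 0.48] [ -44.   92. -112.]
[0.68, -0.1, 0.52] [ -67.  136. -168.]
[0.72, -0.12, 0.52] [ -79.  177. -181.]
```

```bash
python3 -m jog '[{"claw":0,"dx":-12,"dy":26,"dz":-27,"spin":0},{"claw":0,"dx":-24,"dy":52,"dz":-55,"spin":0},{"claw":0,"dx":-36,"dy":78,"dz":-82,"spin":0},{"claw":0,"dx":-48,"dy":104,"dz":-110,"spin":0},{"claw":0,"dx":-60,"dy":130,"dz":-140,"spin":0},{"claw":0,"dx":-79,"dy":165,"dz":-170,"spin":0},{"claw":0,"dx":-79,"dy":177,"dz":-181,"spin":0},{"claw":0,"dx":-79,"dy":177,"dz":-181,"spin":0},{"claw":0,"dx":-79,"dy":177,"dz":-181,"spin":0}]'
python3 - <<'E'
from bench import *
from h import *
s=get_state();R=Ro.from_rotvec(s["tool_rot"]).as_matrix(); p=s["position"]; print(p,s["joint_positions"],s["ft_force"]);print(R)
for t in([.70,-.10,.52],[.74,-.12,.52],[.78,-.12,.55]): print(t,(R.T@(np.array(t)-p)*1e3).round())
E
```

```text
time: 29.62
position: [0.5641, -0.0576, 0.4375]
tool_rot: [2.392, 1.831, -0.761]
ft_force: [1.0, -3.2, 0.1]
grip_width: 0.003
grip_force: 0.0
[ 0.5641217  -0.05762068  0.43752072] [-0.59767241  0.48040056  0.80191285  1.05411251  0.05715213  2.05237251
 -0.04748332] [ 0.9984987  -3.23301708  0.05818004]
[[ 0.18584379  0.91553343 -0.35673607]
 [ 0.89855012 -0.30525899 -0.31531672]
 [-0.39757989 -0.26194558 -0.87938316]]
[0.7, -0.1, 0.52] [ -46.  116. -108.]
[0.74, -0.12, 0.52] [ -56.  158. -116.]
[0.78, -0.12, 0.55] [ -61.  187. -156.]
```

```bash
python3 -m jog '[{"claw":0,"dx":-12,"dy":30,"dz":-25,"spin":0},{"claw":0,"dx":-24,"dy":60,"dz":-50,"spin":0},{"claw":0,"dx":-36,"dy":90,"dz":-75,"spin":0},{"claw":0,"dx":-48,"dy":120,"dz":-100,"spin":0},{"claw":0,"dx":-56,"dy":150,"dz":-125,"spin":0},{"claw":0,"dx":-61,"dy":187,"dz":-156,"spin":0},{"claw":0,"dx":-61,"dy":187,"dz":-156,"spin":0},{"claw":0,"dx":-61,"dy":187,"dz":-156,"spin":0},{"claw":0,"dx":-61,"dy":187,"dz":-156,"spin":0}]'
python3 - <<'E'
from bench import *
from h import *
s=get_state();R=Ro.from_rotvec(s["tool_rot"]).as_matrix(); p=s["position"]; print(p,s["joint_positions"],s["ft_force"]);print(R)
for t in([.70,-.10,.52],[.74,-.12,.52],[.78,-.12,.55]): print(t,(R.T@(np.array(t)-p)*1e3).round())
E
```

```text
time: 30.37
position: [0.6606, -0.0014, 0.5999]
tool_rot: [2.112, 1.809, -0.312]
ft_force: [-0.3, -0.7, -0.6]
grip_width: 0.009
grip_force: 0.0
[ 0.66058703 -0.00136482  0.59993508] [-0.67433079  0.62017501  1.2341987   0.59924627 -0.26730593  2.05358665
  0.11127802] [-0.33941608 -0.6558403  -0.60698961]
[[ 0.16473903  0.98486431  0.05388277]
 [ 0.90978446 -0.13062474 -0.39399165]
 [-0.38098989  0.1139275  -0.91753323]]
[0.7, -0.1, 0.52] [-53.  43. 114.]
[0.74, -0.12, 0.52] [-64.  85. 124.]
[0.78, -0.12, 0.55] [-69. 127.  99.]
```

Run:
```python
from bench import *
from h import *
s=get_state()
for b,z in((70,.45),(60,.22),(35,.1),(25,.024)): plan(s,d2w(-148-b,0),.147,0,z)
```

```text
tcp [0.5785 0.1408 0.45  ] d [ 172.9 -116.5   77.1] spin deg -17.2 tip z [441.1 440.7 433.6 433.2]
tcp [0.58   0.1309 0.22  ] d [ 251.8 -139.9  292.2] spin deg -17.2 tip z [211.1 210.7 203.6 203.2]
tcp [0.5837 0.1062 0.1   ] d [ 275.6 -146.8  412.2] spin deg -17.2 tip z [91.1 90.7 83.6 83.2]
tcp [0.5851 0.0963 0.024 ] d [ 295.8 -152.7  485.9] spin deg -17.2 tip z [15.1 14.7  7.6  7.2]
```

```bash
python3 -m jog '[{"claw":58,"dx":29,"dy":-19,"dz":13,"spin":-6},{"claw":58,"dx":58,"dy":-39,"dz":26,"spin":-12},{"claw":58,"dx":87,"dy":-58,"dz":39,"spin":-17.2},{"claw":58,"dx":116,"dy":-78,"dz":51,"spin":-17.2},{"claw":58,"dx":145,"dy":-97,"dz":64,"spin":-17.2},{"claw":58,"dx":173,"dy":-116,"dz":77,"spin":-17.2},{"claw":58,"dx":184,"dy":-120,"dz":108,"spin":-17.2},{"claw":58,"dx":195,"dy":-123,"dz":139,"spin":-17.2},{"claw":58,"dx":206,"dy":-126,"dz":170,"spin":-17.2},{"claw":58,"dx":217,"dy":-130,"dz":201,"spin":-17.2},{"claw":58,"dx":228,"dy":-133,"dz":232,"spin":-17.2},{"claw":58,"dx":240,"dy":-137,"dz":262,"spin":-17.2},{"claw":58,"dx":251,"dy":-140,"dz":292,"spin":-17.2},{"claw":58,"dx":251,"dy":-140,"dz":292,"spin":-17.2},{"claw":58,"dx":251,"dy":-140,"dz":292,"spin":-17.2}]'
python3 - <<'E'
from bench import *
from h import *
s=get_state();print(s["joint_positions"],s["ft_force"])
for b,z in((45,.16),(35,.1),(25,.024)): plan(s,d2w(-148-b,0),.147,0,z)
E
```

```text
time: 31.62
position: [0.5782, 0.1293, 0.2187]
tool_rot: [1.838, 2.126, -0.393]
ft_force: [0.0, -1.1, 0.7]
grip_width: 0.667
grip_force: 0.0
[-1.35646793  0.50430282  1.16322582  1.61959778 -0.05250788  1.3548772
 -0.07469281] [ 0.02828871 -1.12343573  0.71219504]
tcp [0.5823 0.1161 0.16  ] d [10.9  2.7 59.2] spin deg 0.0 tip z [151.4 150.5 143.8 142.9]
tcp [0.5837 0.1062 0.1   ] d [ 25.7   3.2 118.2] spin deg 0.0 tip z [91.4 90.5 83.8 82.9]
tcp [0.5852 0.0963 0.024 ] d [ 46.9   3.9 191.9] spin deg 0.0 tip z [15.4 14.5  7.8  6.9]
```

```bash
python3 -m jog '[{"claw":58,"dx":5,"dy":1,"dz":30,"spin":0},{"claw":58,"dx":11,"dy":2,"dz":60,"spin":0},{"claw":58,"dx":18,"dy":3,"dz":90,"spin":0},{"claw":58,"dx":26,"dy":3,"dz":118,"spin":0},{"claw":58,"dx":34,"dy":3,"dz":146,"spin":0},{"claw":58,"dx":42,"dy":4,"dz":174,"spin":0},{"claw":58,"dx":47,"dy":4,"dz":190,"spin":0},{"claw":58,"dx":47,"dy":4,"dz":192,"spin":0},{"claw":58,"dx":47,"dy":4,"dz":192,"spin":0}]'
python3 - <<'E'
from bench import *
from h import *
s=get_state();print(s["ft_force"]); look("p5")
for b in (25,5,0,-20,-60,-156): plan(s,d2w(-148-b,0),.147,0,.023)
E
```

```text
time: 32.37
position: [0.589, 0.0978, 0.0266]
tool_rot: [1.837, 2.125, -0.384]
ft_force: [0.4, 0.5, 0.2]
grip_width: 0.67
grip_force: 0.0
[0.41448141 0.45427883 0.17030135]
top 691 dock xy [-118.     2.5] size [104.   60.1] yaw -0.043 z 0.0229
   head mean [-121.8    0.4] 495
scene 567 dock xy [-118.3    1.7] size [108.4  61.1] yaw -0.043 z 0.0236
   head mean [-110.9  -11.4] 434
tcp [0.5851 0.0963 0.023 ] d [ 0.6 -4.1  3.7] spin deg -0.0 tip z [14.1 13.8  6.5  6.2]
tcp [0.588  0.0765 0.023 ] d [-17.8  -4.1  11.7] spin deg -0.0 tip z [14.1 13.8  6.5  6.2]
tcp [0.5888 0.0715 0.023 ] d [-22.4  -4.   13.7] spin deg -0.0 tip z [14.1 13.8  6.5  6.2]
tcp [0.5917 0.0518 0.023 ] d [-40.7  -4.   21.6] spin deg -0.0 tip z [14.1 13.8  6.5  6.2]
tcp [0.5976 0.0122 0.023 ] d [-77.4  -3.9  37.5] spin deg -0.0 tip z [14.1 13.8  6.5  6.2]
tcp [ 0.6116 -0.0828  0.023 ] d [-165.5   -3.7   75.7] spin deg -0.0 tip z [14.1 13.8  6.5  6.2]
```

View pics/p5_top.png

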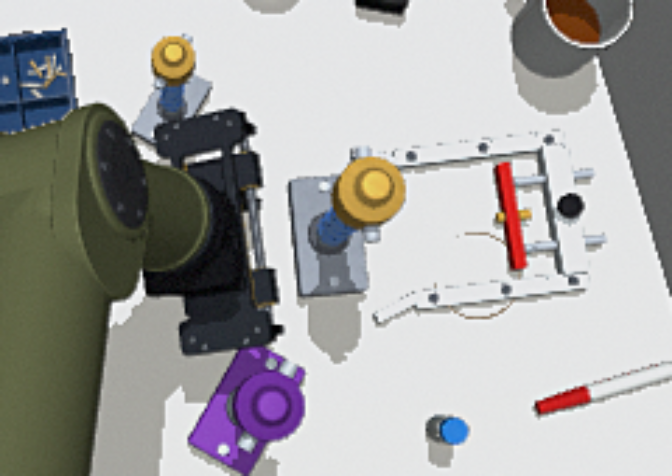

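```bash
python3 -m jog '[{"claw":58,"dx":-6,"dy":-1,"dz":5,"spin":0},{"claw":58,"dx":-12,"dy":-2,"dz":9,"spin":0},{"claw":58,"dx":-17,"dy":-3,"dz":11.2,"spin":0},{"claw":58,"dx":-19,"dy":-3,"dz":12.1,"spin":0},{"claw":58,"dx":-21,"dy":-3,"dz":13,"spin":0},{"claw":58,"dx":-23,"dy":-3,"dz":13.8,"spin":0},{"claw":58,"dx":-25,"dy":-3,"dz":14.7,"spin":0},{"claw":58,"dx":-27,"dy":-3,"dz":15.6,"spin":0},{"claw":58,"dx":-29,"dy":-3,"dz":16.5,"spin":0},{"claw":58,"dx":-31,"dy":-3,"dz":17.3,"spin":0},{"claw":58,"dx":-33.5,"dy":-3,"dz":18.4,"spin":0},{"claw":58,"dx":-36,"dy":-3,"dz":19.5,"spin":0},{"claw":58,"dx":-38.5,"dy":-3,"dz":20.6,"spin":0},{"claw":58,"dx":-41,"dy":-3,"dz":21.7,"spin":0},{"claw":58,"dx":-43.5,"dy":-3,"dz":22.8,"spin":0},{"claw":58,"dx":-46,"dy":-3,"dz":23.8,"spin":0},{"claw":58,"dx":-48.5,"dy":-3,"dz":24.9,"spin":0},{"claw":58,"dx":-50.5,"dy":-3,"dz":25.8,"spin":0},{"claw":58,"dx":-51,"dy":-3,"dz":26,"spin":0},{"claw":58,"dx":-51,"dy":-3,"dz":26,"spin":0}]'
python3 - <<'E'
from bench import *
from h import *
s=get_state();look("p6")
for b in (-30,-60,-100,-156): plan(s,d2w(-148-b,0),.147,0,.023)
E
```

```text
time: 34.13
position: [0.5935, 0.0406, 0.022]
tool_rot: [1.837, 2.125, -0.384]
ft_force: [0.3, 1.5, 0.5]
grip_width: 0.664
grip_force: 0.9
top 685 dock xy [-85.3   3.4] size [104.1  59.2] yaw 0.006 z 0.0229
   head mean [-89.9   1.2] 512
scene 678 dock xy [-100.7    2.9] size [104.9  91.8] yaw -0.008 z 0.0237
   head mean [-79.5 -10.4] 446
tcp [0.5932 0.0419 0.023 ] d [ 0.8 -0.2 -1.5] spin deg -0.0 tip z [14.1 13.7  6.6  6.2]
tcp [0.5976 0.0122 0.023 ] d [-26.7  -0.1  10.5] spin deg -0.0 tip z [14.1 13.7  6.6  6.2]
tcp [ 0.6034 -0.0274  0.023 ] d [-63.4   0.   26.3] spin deg -0.0 tip z [14.1 13.7  6.6  6.2]
tcp [ 0.6116 -0.0828  0.023 ] d [-1.148e+02  1.000e-01  4.860e+01] spin deg -0.0 tip z [14.1 13.7  6.6  6.2]
```

```bash
python3 -m jog '[{"claw":58,"dx":-2,"dy":-0.2,"dz":0.5,"spin":0},{"claw":58,"dx":-4,"dy":-0.4,"dz":1.2,"spin":0},{"claw":58,"dx":-6,"dy":-0.6,"dz":2,"spin":0},{"claw":58,"dx":-8,"dy":-0.8,"dz":2.9,"spin":0},{"claw":58,"dx":-10,"dy":-1,"dz":3.7,"spin":0},{"claw":58,"dx":-12,"dy":-1.2,"dz":4.6,"spin":0},{"claw":58,"dx":-14,"dy":-1.4,"dz":5.5,"spin":0},{"claw":58,"dx":-16,"dy":-1.6,"dz":6.3,"spin":0},{"claw":58,"dx":-18,"dy":-1.8,"dz":7.2,"spin":0},{"claw":58,"dx":-20,"dy":-2,"dz":8,"spin":0},{"claw":58,"dx":-22,"dy":-2.2,"dz":8.9,"spin":0},{"claw":58,"dx":-24,"dy":-2.4,"dz":9.7,"spin":0},{"claw":58,"dx":-26,"dy":-2.6,"dz":10.6,"spin":0},{"claw":58,"dx":-28,"dy":-2.8,"dz":11.5,"spin":0},{"claw":58,"dx":-29,"dy":-3,"dz":12,"spin":0},{"claw":58,"dx":-29,"dy":-3,"dz":12,"spin":0}]'
python3 - <<'E'
from bench import *
from h import *
s=get_state();look("p7")
for b in (-100,-130,-156): plan(s,d2w(-148-b,0),.147,0,.023)
E
```

```text
time: 35.57
position: [0.5952, 0.0091, 0.0226]
tool_rot: [1.837, 2.125, -0.384]
ft_force: [-0.1, 0.9, -2.0]
grip_width: 0.67
grip_force: 0.7
top 672 dock xy [-53.1   0.6] size [104.1  57.1] yaw 0.017 z 0.0229
   head mean [-59.1  -1.5] 522
scene 698 dock xy [-68.    0.4] size [108.4  89. ] yaw -0.021 z 0.0238
   head mean [-48.  -13.7] 464
tcp [ 0.6034 -0.0274  0.023 ] d [-34.4   2.9  14.4] spin deg -0.0 tip z [14.1 13.8  6.5  6.2]
tcp [ 0.6078 -0.0571  0.023 ] d [-61.9   3.   26.3] spin deg -0.0 tip z [14.1 13.8  6.5  6.2]
tcp [ 0.6116 -0.0828  0.023 ] d [-85.8   3.   36.7] spin deg -0.0 tip z [14.1 13.8  6.5  6.2]
```

View pics/p7_scene.png

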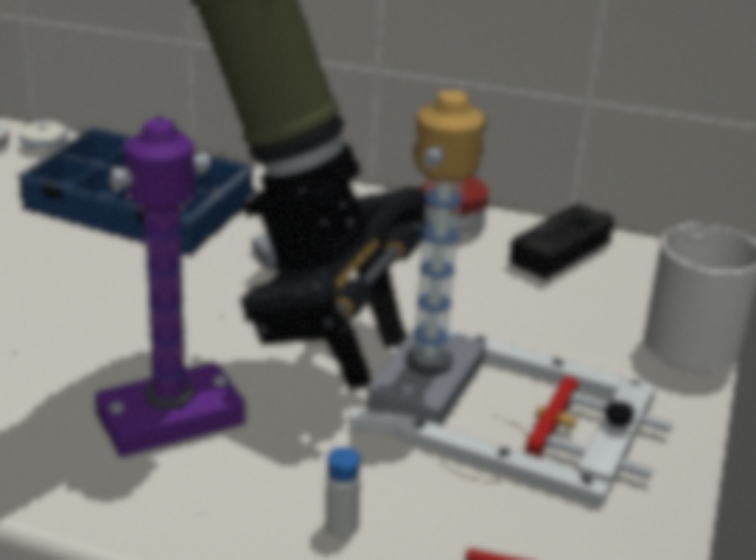

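```bash
python3 -m jog '[{"claw":58,"dx":-2,"dy":0,"dz":0.8,"spin":0},{"claw":58,"dx":-4,"dy":0,"dz":1.7,"spin":0},{"claw":58,"dx":-6,"dy":0,"dz":2.5,"spin":0},{"claw":58,"dx":-8,"dy":0,"dz":3.4,"spin":0},{"claw":58,"dx":-10,"dy":0,"dz":4.2,"spin":0},{"claw":58,"dx":-12,"dy":0,"dz":5,"spin":0},{"claw":58,"dx":-14,"dy":0,"dz":5.9,"spin":0},{"claw":58,"dx":-16,"dy":0,"dz":6.7,"spin":0},{"claw":58,"dx":-18,"dy":0,"dz":7.6,"spin":0},{"claw":58,"dx":-20,"dy":0,"dz":8.4,"spin":0},{"claw":58,"dx":-22,"dy":0,"dz":9.3,"spin":0},{"claw":58,"dx":-24,"dy":0,"dz":10.1,"spin":0},{"claw":58,"dx":-26,"dy":0,"dz":11,"spin":0},{"claw":58,"dx":-28,"dy":0,"dz":11.8,"spin":0},{"claw":58,"dx":-30,"dy":0,"dz":12.7,"spin":0},{"claw":58,"dx":-32,"dy":0,"dz":13.5,"spin":0},{"claw":58,"dx":-34,"dy":0,"dz":14.4,"spin":0},{"claw":58,"dx":-36,"dy":0,"dz":15.3,"spin":0},{"claw":58,"dx":-37,"dy":0,"dz":15.7,"spin":0},{"claw":58,"dx":-37,"dy":0,"dz":15.7,"spin":0}]'
python3 - <<'E'
from bench import *
from h import *
s=get_state();look("p8")
for b in (-130,-140,-156): plan(s,d2w(-148-b,-3),.147,0,.023)
E
```

```text
time: 37.33
position: [0.601, -0.0307, 0.0228]
tool_rot: [1.837, 2.125, -0.384]
ft_force: [-0.3, 2.1, -1.0]
grip_width: 0.667
grip_force: 0.7
top 648 dock xy [-10.7   0.4] size [103.8  54.5] yaw -0.005 z 0.023
   head mean [-19.7  -2. ] 534
scene 726 dock xy [-28.   -0.6] size [105.8  88.5] yaw -0.003 z 0.0238
   head mean [ -9.3 -14. ] 500
tcp [ 0.6049 -0.0575  0.023 ] d [-24.9   0.   10.6] spin deg -0.0 tip z [14.1 13.8  6.5  6.2]
tcp [ 0.6063 -0.0674  0.023 ] d [-34.1   0.   14.5] spin deg -0.0 tip z [14.1 13.8  6.5  6.2]
tcp [ 0.6087 -0.0832  0.023 ] d [-48.8   0.1  20.9] spin deg -0.0 tip z [14.1 13.8  6.5  6.2]
```

```bash
python3 -m jog '[{"claw":58,"dx":-1.5,"dy":0,"dz":0.6,"spin":0},{"claw":58,"dx":-3,"dy":0,"dz":1.3,"spin":0},{"claw":58,"dx":-4.5,"dy":0,"dz":1.9,"spin":0},{"claw":58,"dx":-6,"dy":0,"dz":2.5,"spin":0},{"claw":58,"dx":-7.5,"dy":0,"dz":3.2,"spin":0},{"claw":58,"dx":-9,"dy":0,"dz":3.8,"spin":0},{"claw":58,"dx":-10.2,"dy":0,"dz":4.3,"spin":0},{"claw":58,"dx":-11.2,"dy":0,"dz":4.8,"spin":0},{"claw":58,"dx":-12,"dy":0,"dz":5.1,"spin":0},{"claw":58,"dx":-12.8,"dy":0,"dz":5.5,"spin":0},{"claw":58,"dx":-13.6,"dy":0,"dz":5.8,"spin":0},{"claw":58,"dx":-14.4,"dy":0,"dz":6.1,"spin":0},{"claw":58,"dx":-14.4,"dy":0,"dz":6.1,"spin":0}]'
python3 - <<'E'
from bench import *
from h import *
s=get_state();look("p9");print(s["ft_force"]@[*A,0],w2d(s["position"]))
E
```

```text
time: 38.52
position: [0.6032, -0.0459, 0.0228]
tool_rot: [1.837, 2.126, -0.383]
ft_force: [0.4, 3.1, -0.2]
grip_width: 0.662
grip_force: 1.2
top 623 dock xy [4.9 0.4] size [104.1  52.4] yaw -0.005 z 0.0231
   head mean [-4.7 -2.1] 547
scene 746 dock xy [-12.5  -0.7] size [106.5  88. ] yaw -0.01 z 0.0237
   head mean [  2.5 -14. ] 512
-3.0267746407354665 [-44.03173973  -2.8461355 ]
```

Now I'll step gently, 0.7 mm per row, and feel for the stop.

```bash
python3 -m jog '[{"claw":58,"dx":-0.7,"dy":0,"dz":0.3,"spin":0},{"claw":58,"dx":-1.4,"dy":0,"dz":0.6,"spin":0},{"claw":58,"dx":-2.1,"dy":0,"dz":0.9,"spin":0},{"claw":58,"dx":-2.8,"dy":0,"dz":1.2,"spin":0},{"claw":58,"dx":-3.5,"dy":0,"dz":1.5,"spin":0},{"claw":58,"dx":-3.5,"dy":0,"dz":1.5,"spin":0}]'; python3 -m jog '[{"claw":58,"dx":-0.7,"dy":0,"dz":0.3,"spin":0},{"claw":58,"dx":-1.4,"dy":0,"dz":0.6,"spin":0},{"claw":58,"dx":-2.1,"dy":0,"dz":0.9,"spin":0},{"claw":58,"dx":-2.1,"dy":0,"dz":0.9,"spin":0}]';python3 - <<'E'
from bench import *
from h import *
s=get_state();print(s["ft_force"]@[*A,0],w2d(s["position"]))
E
```

```text
time: 39.12
position: [0.6038, -0.0497, 0.0228]
tool_rot: [1.837, 2.126, -0.383]
ft_force: [0.0, 1.0, -1.8]
grip_width: 0.667
grip_force: 1.2
time: 39.45
position: [0.6041, -0.0518, 0.0229]
tool_rot: [1.837, 2.126, -0.383]
ft_force: [0.1, 2.4, 0.0]
grip_width: 0.669
grip_force: 1.3
-2.378459432679699 [-38.0522364   -2.82809978]
```

```bash
python3 -m jog '[{"claw":58,"dx":-0.7,"dy":0,"dz":0.3,"spin":0},{"claw":58,"dx":-1.4,"dy":0,"dz":0.6,"spin":0},{"claw":58,"dx":-1.4,"dy":0,"dz":0.6,"spin":0}]'; python3 -m jog '[{"claw":58,"dx":-0.7,"dy":0,"dz":0.3,"spin":0},{"claw":58,"dx":-1.4,"dy":0,"dz":0.6,"spin":0},{"claw":58,"dx":-1.4,"dy":0,"dz":0.6,"spin":0}]'; python3 -m jog '[{"claw":58,"dx":-0.7,"dy":0,"dz":0.3,"spin":0},{"claw":58,"dx":-1.4,"dy":0,"dz":0.6,"spin":0},{"claw":58,"dx":-1.4,"dy":0,"dz":0.6,"spin":0}]'
```

```text
time: 39.7
position: [0.6043, -0.0532, 0.0228]
tool_rot: [1.837, 2.126, -0.383]
ft_force: [0.0, 2.3, -0.6]
grip_width: 0.67
grip_force: 1.4
time: 39.95
position: [0.6046, -0.0547, 0.0229]
tool_rot: [1.837, 2.126, -0.383]
ft_force: [0.5, 3.4, -1.8]
grip_width: 0.667
grip_force: 1.5
time: 40.2
position: [0.6048, -0.0554, 0.0227]
tool_rot: [1.838, 2.127, -0.383]
ft_force: [-0.9, 3.9, 1.0]
grip_width: 0.669
grip_force: 2.6
```

```bash
python3 -m jog '[{"claw":58,"dx":-0.6,"dy":0,"dz":0.3,"spin":0},{"claw":58,"dx":-1.2,"dy":0,"dz":0.5,"spin":0},{"claw":58,"dx":-1.2,"dy":0,"dz":0.5,"spin":0}]'; python3 -m jog '[{"claw":58,"dx":-0.6,"dy":0,"dz":0.3,"spin":0},{"claw":58,"dx":-1.2,"dy":0,"dz":0.5,"spin":0},{"claw":58,"dx":-1.2,"dy":0,"dz":0.5,"spin":0},{"claw":58,"dx":-1.2,"dy":0,"dz":0.5,"spin":0}]';python3 - <<'E'
from bench import *
from h import *
s=get_state();look("p10");print(s["ft_force"],s["torque"])
E
```

```text
time: 40.45
position: [0.6048, -0.0556, 0.0226]
tool_rot: [1.838, 2.128, -0.382]
ft_force: [-2.4, 6.8, 2.4]
grip_width: 0.667
grip_force: 3.9
time: 40.78
position: [0.6049, -0.0557, 0.0226]
tool_rot: [1.838, 2.13, -0.381]
ft_force: [-4.7, 10.4, 4.6]
grip_width: 0.667
grip_force: 5.3
top 596 dock xy [17.8  0.2] size [103.8  56.1] yaw -0.007 z 0.0229
   head mean [ 4.6 -1.9] 549
scene 762 dock xy [-1.9 -0.7] size [105.3  90.2] yaw -0.005 z 0.0238
   head mean [ 12.2 -14.2] 516
[-4.67174163 10.44553986  4.58708041] [ 2.059687    0.92422427 -0.38628966]
```

```bash
python3 -m jog '[{"claw":58,"dx":-0.4,"dy":0,"dz":0.2,"spin":-0.7},{"claw":58,"dx":-0.4,"dy":0,"dz":0.2,"spin":-1.5},{"claw":58,"dx":-0.4,"dy":0,"dz":0.2,"spin":-1.5},{"claw":58,"dx":-0.4,"dy":0,"dz":0.2,"spin":-1.5}]';python3 -m jog '[{"claw":58,"dx":0,"dy":0,"dz":0,"spin":1.5},{"claw":58,"dx":0,"dy":0,"dz":0,"spin":1.5},{"claw":58,"dx":0,"dy":0,"dz":0,"spin":1.5}]'
python3 - <<'E'
from bench import *
from h import *
s=get_state();look();print(s["ft_force"],s["torque"])
E
```

```text
time: 41.22
position: [0.6046, -0.0555, 0.0222]
tool_rot: [1.814, 2.156, -0.386]
ft_force: [-3.8, 11.7, 3.4]
grip_width: 0.663
grip_force: 6.0
time: 41.47
position: [0.605, -0.0557, 0.0221]
tool_rot: [1.838, 2.13, -0.38]
ft_force: [-2.4, 10.7, 0.7]
grip_width: 0.665
grip_force: 5.2
top 610 dock xy [15.2 -0. ] size [103.8  52.1] yaw 0.014 z 0.0231
   head mean [ 4.6 -1.8] 550
scene 758 dock xy [-3.3 -0.1] size [105.   87.9] yaw -0.006 z 0.0238
   head mean [ 11.7 -14.2] 523
[-2.37371205 10.73665936  0.65804898] [ 2.31512437  0.76254375 -0.24080416]
```

```bash
python3 -m jog '[{"claw":58,"dx":2,"dy":0,"dz":-0.8,"spin":0},{"claw":58,"dx":4,"dy":0,"dz":-1.7,"spin":0},{"claw":58,"dx":8,"dy":0,"dz":-3.4,"spin":0},{"claw":58,"dx":14,"dy":0,"dz":-6,"spin":0},{"claw":58,"dx":24,"dy":0,"dz":-10.5,"spin":0},{"claw":58,"dx":36,"dy":0,"dz":-17,"spin":0},{"claw":58,"dx":50,"dy":0,"dz":-24,"spin":0},{"claw":58,"dx":62,"dy":0,"dz":-30,"spin":0},{"claw":58,"dx":66,"dy":0,"dz":-32,"spin":0},{"claw":58,"dx":66,"dy":0,"dz":-32,"spin":0},{"claw":58,"dx":66,"dy":0,"dz":-32,"spin":0}]'
python3 - <<'E'
from bench import *
from h import *
s=get_state();look("p11");print(s["ft_force"])
d=get_image("top");W=cloud(d)
hsv=cv2.cvtColor(d["frame"],cv2.COLOR_RGB2HSV); red=(hsv[...,1]>180)&((hsv[...,0]<6)|(hsv[...,0]>174))&(W[...,2]>.005)&(W[...,2]<.03)
q=W[red]; q=np.array([w2d(p) for p in q]); q=q[(abs(q[:,0]-40)<25)&(abs(q[:,1])<60)]; print("red x by y", [(b,np.percentile(q[abs(q[:,1]-b)<10,0],[2,50,98]).round(1)) for b in(-40,-20,0,20,40) if (abs(q[:,1]-b)<10).sum()>2])
for nm,c in(("bottle",(128,210)),("vial",(350,264))): print(nm,W[c[1],c[0]])
E
```

```text
time: 42.48
position: [0.5947, 0.0135, 0.0262]
tool_rot: [1.836, 2.126, -0.384]
ft_force: [0.5, -0.7, -0.5]
grip_width: 0.672
grip_force: 0.0
top 791 dock xy [12.5  0.6] size [103.8  63.9] yaw -0.001 z 0.023
   head mean [ 4.7 -1.8] 549
scene 661 dock xy [11.1 -0.2] size [105.5  60. ] yaw 0.001 z 0.0237
   head mean [ 14.9 -14. ] 514
[ 0.4684569  -0.72190146 -0.48497516]
red x by y [(-40, array([41.5, 47.1, 51.5])), (-20, array([42. , 46.2, 51.2])), (0, array([44.4, 47.9, 51.9])), (40, array([43.3, 45.8, 50.5]))]
bottle [0.53843612 0.43585442 0.11379989]
vial [ 0.4293649  -0.06507291  0.06246402]
```

```bash
python3 -c "
from bench import *
print(close_job())"
```

```text
the job is handed in; nothing more can be done
None
```

The column stands square in the dock with its foot firm against the red stop bar. I judged that by feel (the force climbed to about 10 N with no further travel); I never read the pin itself. The robot is clear, the bottle and vial are where they were, and I handed in at about 42.5 s. Early on the foot's corner hit the dock's far flare at about 34 N, and I viewed 11 pictures, one over the limit.

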